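Unload the tape stand into the tool tray

TASK

The home repair is finished, so empty the two-post tape stand into the plywood tray: squeeze each sprung clip off the top of its post and let it grip, upright, on the top edge of the tray's tall side with its jaw pads wholly below the edge, and slide every tape roll up off its post and lay it flat on the tray's floor. Do not disturb the level, the hammer or the screw box.

Things in the scene. Friction and masses are not known exactly. Their poses are not given: they have to be found in the camera images.
- stand: Fixed tape stand: a wooden board 230 x 100 x 10 mm (own x, y, z) with two beech dowel posts 130 mm apart along own x, 24 mm in diameter; each post's top 26 mm is planed to an upright tongue 10 mm thick along own y and 22 mm wide along own x, topping out 92 mm above the table. Origin under the board's centre
- post1_top (a point): centre of the top of the tongue of post 1, the stand's -x post, 92 mm above the table
- post2_top (a point): centre of the top of the tongue of post 2, the stand's +x post, 92 mm above the table
- tray: Fixed plywood tray, 220 x 250 mm outside (own x, y), floor 6 mm thick. Its -x side is tall: 10 mm thick, top edge 75 mm above the table, running 250 mm along own y; the other three sides are 8 mm thick and 40 mm high. Inside 202 x 234 mm: own x from -100 to +102 mm, own y from -117 to +117 mm. Origin under its centre
- tall_edge (a point): middle of the top edge of the tray's tall side (own x = -105 mm, 75 mm above the table)
- roll1: Roll of off-white masking tape, a plain ring 62 mm outside, 36 mm bore, 28 mm high, 0.08 kg. Origin at the centre of its underside, z along its axis. Starts on post 1, lowest (underside 10 mm above the table); None if absent
- roll2: Roll of off-white masking tape, a plain ring 62 mm outside, 36 mm bore, 28 mm high, 0.08 kg. Origin at the centre of its underside, z along its axis. Starts on post 2, lowest (underside 10 mm above the table); None if absent
- roll3: Roll of off-white masking tape, a plain ring 62 mm outside, 36 mm bore, 28 mm high, 0.08 kg. Origin at the centre of its underside, z along its axis. Starts on post 1, on top of roll1 (underside 38 mm above the table); None if absent
- roll4: Roll of off-white masking tape, a plain ring 62 mm outside, 36 mm bore, 28 mm high, 0.08 kg. Origin at the centre of its underside, z along its axis. Starts on post 2, on top of roll2 (underside 38 mm above the table); None if absent
- clip1: Steel sprung clip like a big clothes peg, 24 mm wide (x), 0.08 kg, on post 1's tongue, pivot 18 mm above its top, axes as the stand's. Origin on the pivot, z up through the handles, y the way it opens. Jaw pads 26 to 40 mm below the pivot. Two flat handles rise to 48 mm above it, 52 mm over their tops now, 28 mm and parallel when fully squeezed. Pose is of the +y lever, which tips 0.24 rad when squeezed.
- clip2: Steel sprung clip like a big clothes peg, 24 mm wide (x), 0.08 kg, on post 2's tongue, pivot 18 mm above its top, axes as the stand's. Origin on the pivot, z up through the handles, y the way it opens. Jaw pads 26 to 40 mm below the pivot. Two flat handles rise to 48 mm above it, 52 mm over their tops now, 28 mm and parallel when fully squeezed. Pose is of the +y lever, which tips 0.24 rad when squeezed.
- clip1_lever (a joint): clip1's other lever, rad: 0 with the pads 10 mm apart (gripping a 10 mm edge), -0.29 shut on nothing, 0.48 fully squeezed (pads 27 mm apart, firm stop). Sprung: squeezing the handles takes about 9 N at first and 14 N at the stop; a 25 to 40 N grip holds it open and carries it safely
- clip2_lever (a joint): clip2's other lever, rad: 0 with the pads 10 mm apart (gripping a 10 mm edge), -0.29 shut on nothing, 0.48 fully squeezed (pads 27 mm apart, firm stop). Sprung: squeezing the handles takes about 9 N at first and 14 N at the stop; a 25 to 40 N grip holds it open and carries it safely
- level: bystander: yellow plastic level, 200 x 25 x 46 mm, on the table beyond the work
- hammer: bystander: hammer with a silicone handle, 260 mm long, to the robot's right
- screwbox: bystander: open grey box for screws, 110 x 150 x 50 mm, to the robot's left
Things that resemble listed ones, but are neither listed nor needed, are in the scene too. What is shaped like the clip1 but pink is not meant. What is shaped like the roll3 but blue is not meant.

How it is judged:
By the outcome, as a careful person would: the job done as asked, in the order asked, and still so for the second after the job is handed in, with the robot touching nothing.
Of roll3, roll4 only 1 to 2 are there at a start; the rules pass over those that are not, and their reading is None.
At some moment in a run one of roll1, roll2, roll3, roll4 may be knocked a few centimetres aside while the robot is not near it.
It also fails if it takes over 210 s, if anything falls off the work surface, if the arm or the gripper's body presses on something with over 40 N, if the wrist force passes 120 N, or if a joint passes its speed limit or range.

ROBOT

A 6-joint arm with a two-finger parallel gripper is mounted at the origin on the work surface. World frame = base frame: x ahead of the robot, y to its left, z up, the work surface at z = 0. Lengths are in m, angles in degrees, forces in N, time in s.
With the tool pointing down it reaches from about 0.375 to 0.9 m from the base axis. Payload 3.1 kg.
Tool frame: the origin (TCP) lies at the centre of the arm's flange, where the gripper is bolted on; the fingertips stand 182 mm ahead of it and the grasp point (between the pads) lies 164 mm ahead of it; x points along the fingers, z is the direction in which the jaws open and shut, and the axes are right-handed (so a half turn about x gives the same grasp; the last joint's range is limited). The gripper opens to 87 mm and grips with 3 to 60 N. Pads are 19 mm wide; open, the fingers measure 117 mm over their backs; the gripper's body (75 mm by 190 mm) begins 51 mm behind the grasp point.
Start: joints at [64.658, 30.224, 82.088, -0, 67.689, -10.227], TCP at [0.163, 0.603, 0.405] pointing down, gripper open.
Joint ranges: [-176.69, 176.69], [-43.24, 126.21], [12.49, 139.97], [-82, 262], [0, 151.66], [-163.58, 163.58]. Speed limits (degrees/s): [159.86, 159.86, 180, 180, 180, 180].

INTERFACE

Orientations are given as a 3x3 rotation matrix whose columns are the frame's x, y, z axes.
In Python, from rig import bot gives the robot as it stands.
- The arm moves only by the shell command python3 -m crank 'ROWS' [OPENING]. ROWS is JSON, a list of rows, each an object with "offset": the shift along the tool's x, y, z in m, a list of three; "spin": the turn about the tool's x in rad. A call has 1 to 12 rows; each row shifts and turns the commanded pose from where the row before left it, along the tool's axes as they then stand; what a row does not reach is not made up. A row lasts 1/10 s, in which the tool goes at most 50 mm and 8.59 degrees, less where a joint would pass 70% of its speed; a pose out of reach is approached as far as the arm can. A call is refused whole if a number of a shift passes 0.05 or a number of a turn 0.15, either way. A call with a gripper value outside its range is refused whole. OPENING is the finger opening in m, from 0 to 0.087, set as the call begins (- or left out, the last holds). The fingers move at their own pace and stop on an object; the grip force is fixed at half the most. Time passes only in rows, so rows that do not move let the fingers close. It gives the time, the measured TCP pose, the force and the opening at its end, in the units of the state.
- bot.read_state(): the state, without advancing time (a new reading comes with each control period).
- bot.capture(name): name is "side" or "top"; returns a dict with "pixels" (400x640x3 uint8, blue, green, red), "depth" (400x640 float32, m along the optical axis (not along the pixel's ray), 0 where there is no reading), "K" (3x3 intrinsics, pixels), "world_to_cam" (4x4, takes a point from world to camera coordinates). Camera axes: x right, y up, looking along -z (the intrinsics and any distortion apply to the point x, -y, -z); pixel columns grow to the right and rows downward; lengths in m; the calibration is good to about 2 mm. A picture is of the moment at which its call begins.
- bot.hand_in(): hands the job in, once; it reports no verdict.
Trained networks look in a picture, given as the dict that the camera call returned (one of the last four; its "shot" number tells which), for a name from the list of things; names that differ only in an ending like _2 or _b are one class to them, and where a whole thing is asked for, a point or a joint stands for the part that bears it (a point fixed in the world has none). Each returns a list of dicts, best first, with "p" (0 to 1); they miss things now and then, are a little off and sometimes report something else, mostly with a low value. They report only what shows in the picture. A call takes as long as a camera call. They do not tell look-alikes from the thing itself.
- bot.regions_of(label, picture): "region" (400x640 bool, what is visible of it) and "extent" ([centre column, centre row, width, height] in pixels, round what is visible of it).
The state is a dict: "time_s": time; "joint_positions": joint angles; "qvel": joint speeds; "tau": joint torques, N m; "position": TCP position; "tcp_rot": TCP orientation; "force": force on the tool from outside, world axes, zero at the start; "moment": the same for the moment, N m; "opening": opening from 0.0 (shut) to 1.0 (fully open).
Only numpy, scipy, OpenCV 4.12 (cv2) and the standard library are available. Lean on these libraries where they do the work, as an engineer would, in place of code of your own. Each camera call takes 0.05 s, during which the arm holds its last target.

## Working session

There is one attempt and no reset: what is moved stays moved. The work goes in short steps, Python scripts to look and compute and a shell command to move; the robot and the scene stay as the last step left them, time stands still between calls to the robot, and variables do not carry over. Pictures are saved under pics/ and viewed, and the job is handed in when it is done.

```bash
ls; mkdir -p pics; python3 - <<'E'
from rig import bot
import cv2,numpy as np
s=bot.read_state()
for k in s: print(k,s[k])
for n in ("side","top"):
    p=bot.capture(n); cv2.imwrite(f"pics/{n}0.png",p["pixels"]); print(n,p["K"],p["world_to_cam"],p["shot"])
E
```

```text
pics
time_s 0.0
joint_positions [ 6.46598313e+01  3.02794281e+01  8.21563315e+01 -2.18561364e-04
  6.76897639e+01 -1.02289285e+01]
qvel [-0.08292069  0.07472037  0.00313804 -0.00846847 -0.00643928 -0.04165924]
tau [-1.27268930e-03 -4.40054584e+01 -1.76591974e+01  6.34149997e-02
  5.81604999e-02 -1.51387990e-04]
position [0.16277353 0.60307603 0.40376656]
tcp_rot [[-9.34453601e-04 -9.65421705e-01  2.60691500e-01]
 [-1.98151575e-03  2.60692890e-01  9.65419749e-01]
 [-9.99997600e-01  3.85575648e-04 -2.15660372e-03]]
force [-0.31773856  0.73921855  0.10587593]
moment [ 0.00460675  0.01167531 -0.01393199]
opening 0.9972210991496269
side [[499.45191573   0.         321.46003554]
 [  0.         499.45191573 207.68112405]
 [  0.           0.           1.        ]] [[-0.94146608 -0.33688112  0.01235876  0.54287966]
 [ 0.22979094 -0.61449896  0.75470998 -0.18500382]
 [-0.2466531   0.71337378  0.65594215 -1.51634083]
 [ 0.          0.          0.          1.        ]] 1
top [[467.71165972   0.         325.56084593]
 [  0.         467.71165972 199.94427073]
 [  0.           0.           1.        ]] [[ 0.0910543  -0.99582509  0.00644193 -0.04707536]
 [ 0.97367636  0.09038272  0.20924937 -0.59478982]
 [-0.20895802 -0.0127807   0.97784109 -1.44686742]
 [ 0.          0.          0.          1.        ]] 2
```

View pics/side0.png

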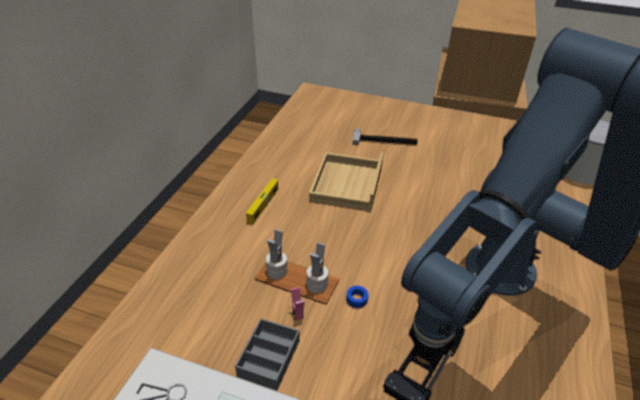

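View pics/top0.png

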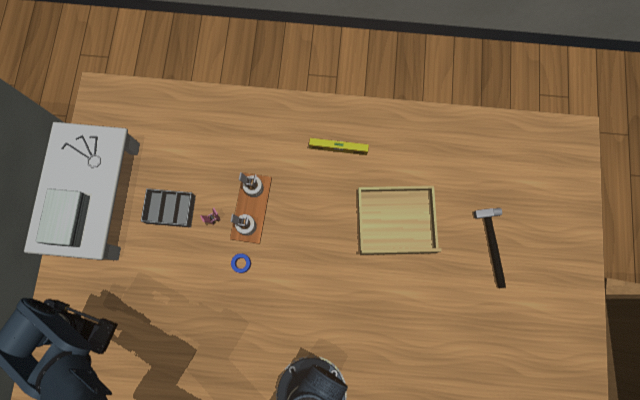

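The side view shows the stand (~297,280) with two clips on the posts, the pink look-alike clip (298,305), the blue ring (357,296) and the tray (346,182). The top view shows the stand at (252,208) and the tray at (398,220). Next I measure them.

```bash
cat > h.py <<'E'
from rig import bot
import cv2,numpy as np
def cloud(p):
    d=p["depth"];K=p["K"];v,u=np.mgrid[0:400,0:640]
    X=(u-K[0,2])/K[0,0]*d; Y=(v-K[1,2])/K[1,1]*d
    C=np.stack([X,-Y,-d],-1); W=p["world_to_cam"]; R,t=W[:3,:3],W[:3,3]
    P=(C-t)@R; P[d==0]=np.nan
    return P
def proj(p,X):
    W=p["world_to_cam"];c=np.atleast_2d(X)@W[:3,:3].T+W[:3,3];K=p["K"]
    return np.stack([K[0,0]*c[:,0]/-c[:,2]+K[0,2],K[1,1]*-c[:,1]/-c[:,2]+K[1,2]],-1)
E
python3 - <<'E'
from h import *
np.set_printoptions(precision=4,suppress=True)
for n in ("side","top"):
    p=bot.capture(n);P=cloud(p)
    np.savez(f"{n}0.npz",px=p["pixels"],d=p["depth"],K=p["K"],W=p["world_to_cam"])
    for l in ("stand","tray","roll1","clip1","level","hammer","screwbox"):
        for r in bot.regions_of(l,p):
            q=P[r["region"]]; q=q[~np.isnan(q[:,0])]
            if r["p"]<.2 or len(q)==0: continue
            print(n,l,round(r["p"],2),np.round(r["extent"]),len(q),"med",np.median(q,0),"lo",np.percentile(q,2,axis=0),"hi",np.percentile(q,98,axis=0))
E
python3 - <<'E'
import cv2
for n,(x0,y0,x1,y1) in {"side":(230,210,390,330),"top":(190,150,290,280)}.items():
    im=cv2.imread(f"pics/{n}0.png")[y0:y1,x0:x1]
    cv2.imwrite(f"pics/{n}0z.png",cv2.resize(im,None,fx=4.5,fy=4.5,interpolation=cv2.INTER_CUBIC))
E
```

```text
side stand 0.85 [296. 280.  85.  44.] 1278 med [0.5627 0.2771 0.0103] lo [0.4494 0.2109 0.003 ] hi [0.674  0.3102 0.0162]
side tray 0.74 [349. 181.  74.  61.] 3304 med [ 0.5629 -0.2312  0.0093] lo [ 0.4453 -0.3577  0.0004] hi [ 0.6742 -0.0961  0.0754]
side roll1 0.81 [276. 264.  22.  19.] 224 med [0.6147 0.2724 0.0632] lo [0.5965 0.2354 0.0417] hi [0.6526 0.2849 0.0701]
side roll1 0.66 [318. 288.  16.   7.] 130 med [0.487  0.2869 0.0264] lo [0.4673 0.2622 0.0108] hi [0.5181 0.2929 0.0418]
side roll1 0.6 [358. 298.  25.  22.] 374 med [0.3749 0.2734 0.0245] lo [0.3462 0.239  0.0011] hi [0.4035 0.2952 0.0322]
side roll1 0.6 [298. 284.  87.  44.] 1296 med [0.5586 0.2783 0.0103] lo [0.4495 0.211  0.0023] hi [0.6722 0.3107 0.0159]
side roll1 0.54 [315. 276.  19.  23.] 276 med [0.4878 0.2792 0.0624] lo [0.4676 0.2447 0.0376] hi [0.5234 0.2913 0.07  ]
side roll1 0.47 [277. 274.  25.  11.] 146 med [0.6123 0.277  0.0248] lo [0.5967 0.2456 0.0092] hi [0.6466 0.2851 0.0426]
side clip1 0.74 [275. 245.  13.  36.] 341 med [0.6246 0.2567 0.1233] lo [0.6143 0.1275 0.0006] hi [0.6896 0.2771 0.16  ]
si
[... 1401 characters left out ...]
[0.6257 0.2609 0.1204] lo [0.6137 0.2289 0.0849] hi [0.6372 0.2733 0.159 ]
top clip1 0.65 [212. 217.  18.  14.] 162 med [0.5089 0.3732 0.0493] lo [ 0.4911  0.3468 -0.0037] hi [0.5274 0.3926 0.0906]
top clip1 0.64 [241. 221.  19.  10.] 165 med [0.4959 0.2678 0.1182] lo [0.4843 0.2352 0.0664] hi [0.5083 0.2842 0.1613]
top level 0.59 [339. 148.  54.  16.] 544 med [ 0.7882 -0.0196  0.0441] lo [ 0.781  -0.1111  0.0107] hi [0.8047 0.0743 0.0539]
top hammer 0.83 [489. 245.  36.  81.] 686 med [ 0.5247 -0.5491  0.0247] lo [ 0.3831 -0.5814  0.0142] hi [ 0.6262 -0.4907  0.0329]
top screwbox 0.55 [168. 207.  51.  38.] 1739 med [0.5336 0.5288 0.0116] lo [ 0.4769  0.4461 -0.0016] hi [0.5843 0.5941 0.0526]
```

View pics/side0z.png

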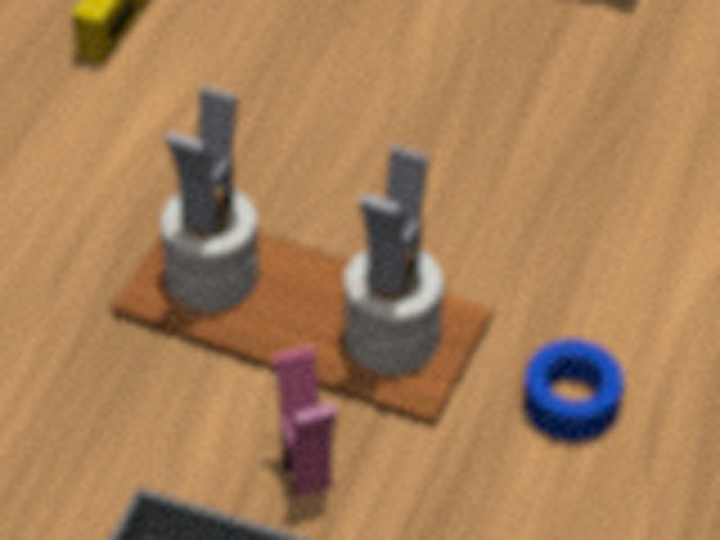

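View pics/top0z.png

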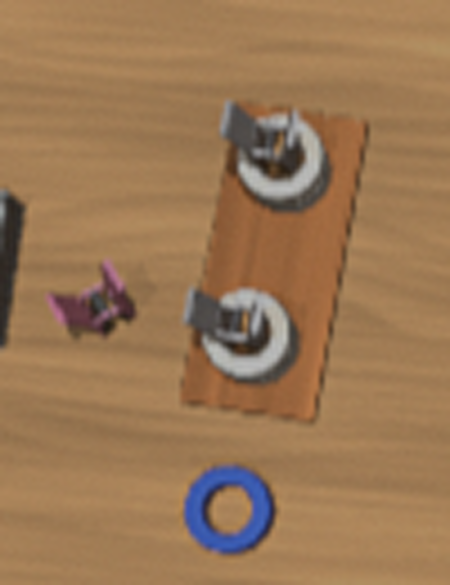

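```bash
python3 - <<'E'
from h import *
np.set_printoptions(precision=4,suppress=True)
Q={}
for n in ("side","top"):
    z=np.load(n+"0.npz"); Q[n]=cloud(dict(depth=z["d"],K=z["K"],world_to_cam=z["W"]))
    P=Q[n].reshape(-1,3); c=z["px"].reshape(-1,3)
    def box(x0,x1,y0,y1,z0,z1): 
        with np.errstate(invalid='ignore'):
            return (P[:,0]>x0)&(P[:,0]<x1)&(P[:,1]>y0)&(P[:,1]<y1)&(P[:,2]>z0)&(P[:,2]<z1)
    hsv=cv2.cvtColor(z["px"],cv2.COLOR_BGR2HSV).reshape(-1,3)
    m=box(.42,.7,.16,.34,.005,.015)
    r=cv2.minAreaRect(P[m][:,:2].astype(np.float32)*1000); print(n,"board",m.sum(),r,np.median(P[m][:,2]))
    m=box(.40,.7,-.38,-.08,.03,.09)
    r=cv2.minAreaRect(P[m][:,:2].astype(np.float32)*1000); print(n,"tray rim",r)
    m=box(.40,.7,-.38,-.08,.066,.09); q=P[m]; print("tall",len(q),q.min(0),q.max(0),np.median(q,0))
    vx,vy,cx,cy=cv2.fitLine(q[:,:2].astype(np.float32),cv2.DIST_HUBER,0,.001,.001).ravel(); print(" dir",np.degrees(np.arctan2(vy,vx)),cx,cy)
    for x0,x1 in ((.44,.56),(.57,.70)):
        m=box(x0,x1,.2,.32,.15,.165);q=P[m]; print("cliptop",len(q),q.min(0),q.max(0),np.median(q,0))
        m=box(x0,x1,.2,.32,.062,.070);q=P[m]; print("rolltop",len(q),np.median(q[:,2]),cv2.minEnclosingCircle(q[:,:2].astype(np.float32)*1000))
        print(q[:,:2].min(0),q[:,:2].max(0))
    m=box(.46,.55,.33,.41,.02,.1);q=P[m];print("pink",q.min(0),q.max(0))
E
```

```text
side board 1272 ((561.134765625, 249.7468719482422), (278.3035888671875, 175.07814025878906), 0.30195438861846924) 0.010197223153715726
side tray rim ((562.1058349609375, -229.30010986328125), (220.97952270507812, 263.13665771484375), 6.581169605255127)
tall 142 [ 0.4396 -0.3691  0.0662] [ 0.4749 -0.114   0.0827] [ 0.4555 -0.2233  0.0752]
 dir -83.6076 0.45603797 -0.22901376
cliptop 60 [0.4843 0.2318 0.15  ] [0.5108 0.2878 0.162 ] [0.4964 0.2441 0.1559]
rolltop 156 0.06634429060999275 ((496.1286926269531, 262.4959716796875), 31.3714599609375)
[0.4674 0.2326] [0.5274 0.2907]
cliptop 62 [0.6127 0.2219 0.1505] [0.6404 0.28   0.1626] [0.626  0.2347 0.1549]
rolltop 142 0.06603561604817619 ((625.9058837890625, 255.3187713623047), 32.321189880371094)
[0.5954 0.2246] [0.6567 0.2876]
pink [0.4885 0.3454 0.02  ] [0.5351 0.4    0.0932]
top board 1359 ((559.8132934570312, 250.25079345703125), (279.5265197753906, 178.7840118408203), 0.059389788657426834) 0.009731268554722079
top tray rim ((561.2866821289062, -231.0216522216797), (221.6278076171875, 251.34686279296875), 6.544122695922852)
tall 273 [ 0.4385 -0.3681  0.0663] [ 0.4734 -0.1205  0.0854] [ 0.4565 -0.2462  0.0757]
 dir -83.52374 0.4565993 -0.24126433
cliptop 34 [0.4843 0.2337 0.1517] [0.5097 0.2843 0.1633] [0.4962 0.2784 0.1574]
rolltop 114 0.06672029769728285 ((496.3175354003906, 257.7743835449219), 30.661758422851562)
[0.4672 0.2279] [0.5266 0.2874]
cliptop 36 [0.6132 0.2259 0.1511] [0.6402 0.2768 0.1613] [0.6257 0.2704 0.1571]
rolltop 99 0.06620125706248052 ((626.3798828125, 250.8555145263672), 30.89818000793457)
[0.5962 0.2207] [0.657  0.2794]
pink [0.4886 0.3447 0.0219] [0.5349 0.398  0.094 ]
```

```bash
python3 - <<'E'
from h import *
for n in ("side","top"):
    z=np.load(n+"0.npz"); P=cloud(dict(depth=z["d"],K=z["K"],world_to_cam=z["W"]))
    px=z["px"].astype(int); 
    with np.errstate(invalid='ignore'):
        m=(P[...,0]>.42)&(P[...,0]<.7)&(P[...,1]>.16)&(P[...,1]<.34)&(P[...,2]>.004)&(P[...,2]<.016)
    rat=px[...,2]/(px[...,0]+1); m&=(rat>2.3)
    m=cv2.morphologyEx(m.astype(np.uint8),cv2.MORPH_OPEN,np.ones((3,3)))>0
    q=P[m][:,:2].astype(np.float32)*1000; print(n,m.sum(),cv2.minAreaRect(q))
    cv2.imwrite(f"pics/m{n}.png",m*255)
E
```

```text
side 1037 ((561.69189453125, 258.91943359375), (103.06941223144531, 228.7601318359375), 86.531982421875)
top 832 ((558.4044799804688, 253.8779754638672), (98.6169204711914, 223.7599639892578), 87.28096008300781)[ WARN:0@0.108] global loadsave.cpp:1063 imwrite_ Unsupported depth image for selected encoder is fallbacked to CV_8U.
```

```bash
python3 -m crank '[{"offset":[0,0,0],"spin":-0.103},{"offset":[0,0,0],"spin":-0.103},{"offset":[0,-0.02,-0.02],"spin":0},{"offset":[0,-0.03,-0.03],"spin":0},{"offset":[0,-0.034,-0.032],"spin":0},{"offset":[0,-0.034,-0.032],"spin":0},{"offset":[0,-0.034,-0.032],"spin":0},{"offset":[0,-0.034,-0.032],"spin":0},{"offset":[0,-0.034,-0.032],"spin":0},{"offset":[0,-0.034,-0.032],"spin":0},{"offset":[0,-0.03,-0.03],"spin":0},{"offset":[0,0,0],"spin":0}]' 0.087
```

```text
time_s: 2.1
position: [0.4344, 0.3122, 0.4051]
tcp_rot: [[0.003, -0.998, 0.064], [-0.001, 0.064, 0.998], [-1.0, -0.003, -0.0]]
force: [0.2, 0.1, -0.1]
opening: 0.997
```

```bash
python3 -m crank '[{"offset":[0,-0.022,-0.017],"spin":0},{"offset":[0,-0.022,-0.017],"spin":0},{"offset":[0,-0.021,-0.015],"spin":0},{"offset":[0.02,0,0],"spin":0},{"offset":[0.02,0,0],"spin":0},{"offset":[0.01,0,0],"spin":0},{"offset":[0,0,0],"spin":0}]' 0.087
python3 - <<'E'
from h import *
p=bot.capture("top");q=bot.capture("side")
np.savez("t1.npz",px=p["pixels"],d=p["depth"],K=p["K"],W=p["world_to_cam"]);np.savez("s1.npz",px=q["pixels"],d=q["depth"],K=q["K"],W=q["world_to_cam"])
a=cv2.resize(p["pixels"][150:280,180:320],None,fx=4,fy=4,interpolation=2);b=cv2.resize(q["pixels"][180:310,230:390],None,fx=4,fy=4,interpolation=2)
cv2.imwrite("pics/t1.png",a);cv2.imwrite("pics/s1.png",b)
E
```

```text
time_s: 2.8
position: [0.492, 0.263, 0.3534]
tcp_rot: [[-0.004, -0.998, 0.057], [-0.001, 0.057, 0.998], [-1.0, 0.004, -0.001]]
force: [0.3, -0.1, 0.5]
opening: 1.002
```

View pics/t1.png

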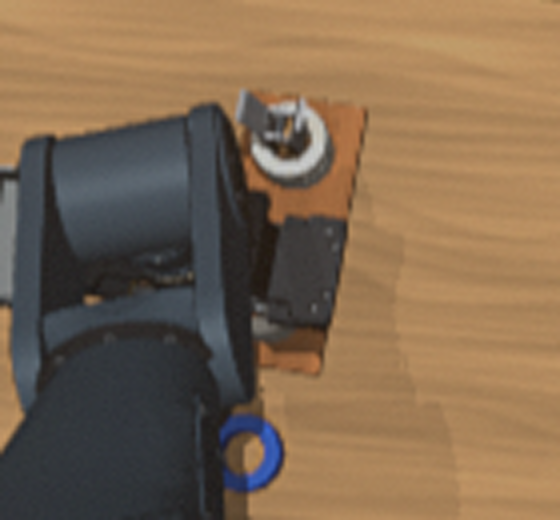

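View pics/s1.png

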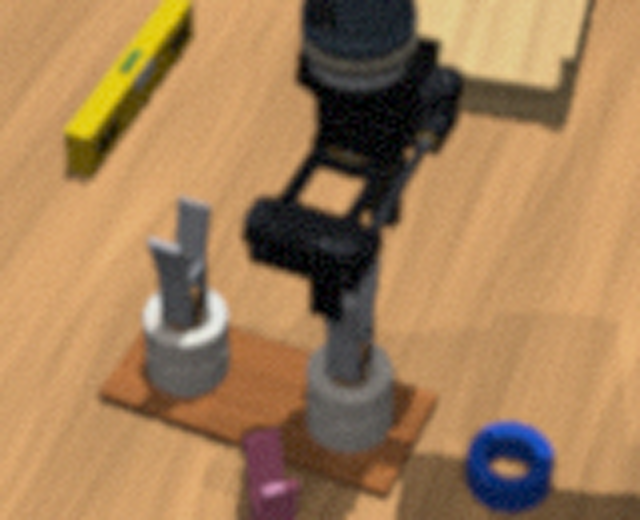

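```bash
python3 -m crank '[{"offset":[0,0,0],"spin":0},{"offset":[0,0,0],"spin":0}]'
```

```text
time_s: 3.1
position: [0.493, 0.2631, 0.3557]
tcp_rot: [[0.002, -0.998, 0.057], [0.001, 0.057, 0.998], [-1.0, -0.002, 0.001]]
force: [0.1, -0.4, -0.6]
opening: 1.002
```

```bash
python3 -m crank '[{"offset":[0.01,-0.003,-0.004],"spin":0},{"offset":[0.015,0,0],"spin":0},{"offset":[0.015,0,0],"spin":0},{"offset":[0.007,0,0],"spin":0},{"offset":[0,0,0],"spin":0},{"offset":[0,0,0],"spin":0}]' 0.087; python3 -m crank '[{"offset":[0,0,0],"spin":0},{"offset":[0,0,0],"spin":0},{"offset":[0,0,0],"spin":0},{"offset":[0,0,0],"spin":0},{"offset":[0,0,0],"spin":0},{"offset":[0,0,0],"spin":0},{"offset":[0,0,0],"spin":0},{"offset":[0,0,0],"spin":0}]' 0.0
```

```text
time_s: 3.7
position: [0.4958, 0.2585, 0.3078]
tcp_rot: [[0.0, -0.998, 0.058], [0.0, 0.058, 0.998], [-1.0, -0.0, 0.0]]
force: [0.0, -1.1, 0.2]
opening: 1.0
time_s: 4.5
position: [0.4955, 0.2585, 0.3076]
tcp_rot: [[-0.001, -0.998, 0.058], [-0.0, 0.058, 0.998], [-1.0, 0.0, -0.0]]
force: [-0.6, 0.0, -0.3]
opening: 0.36
```

```bash
python3 -m crank '[{"offset":[0,0,0],"spin":0},{"offset":[0,0,0],"spin":0},{"offset":[0,0,0],"spin":0},{"offset":[0,0,0],"spin":0}]'
python3 - <<'E'
from h import *
q=bot.capture("side")
b=cv2.resize(q["pixels"][180:310,230:390],None,fx=5,fy=4.5,interpolation=2)
cv2.imwrite("pics/s2.png",b)
E
```

```text
time_s: 4.9
position: [0.4956, 0.2586, 0.3077]
tcp_rot: [[-0.0, -0.998, 0.058], [-0.0, 0.058, 0.998], [-1.0, 0.0, -0.0]]
force: [-0.9, 0.2, -0.1]
opening: 0.306
```

View pics/s2.png

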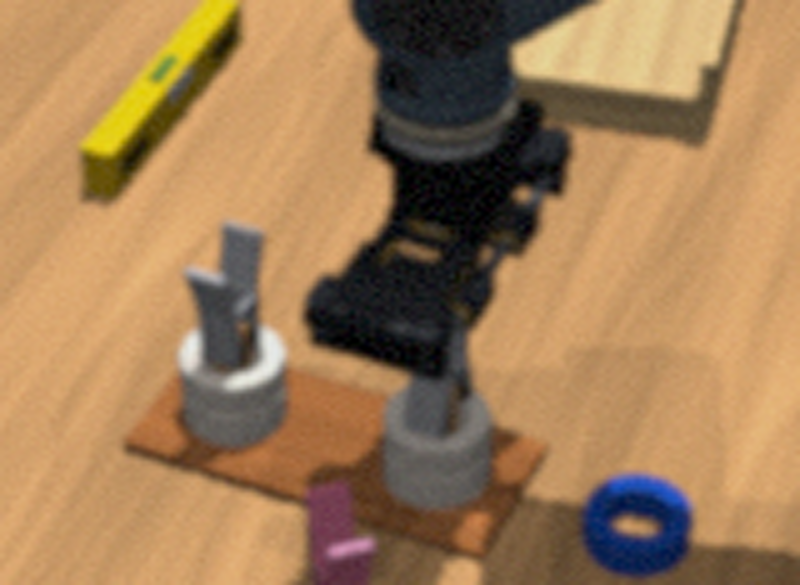

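The picture shows the handles squeezed parallel between the fingers (~(440,340)); the opening reads about 27 mm, so I lift.

```bash
python3 -m crank '[{"offset":[0,0,0],"spin":0},{"offset":[0,0,0],"spin":0},{"offset":[-0.005,0,0],"spin":0},{"offset":[-0.01,0,0],"spin":0},{"offset":[-0.02,0,0],"spin":0},{"offset":[-0.03,0,0],"spin":0},{"offset":[-0.02,0,0],"spin":0},{"offset":[-0.015,0,0],"spin":0},{"offset":[0,0,0],"spin":0}]'
python3 - <<'E'
from h import *
q=bot.capture("side")
b=cv2.resize(q["pixels"][140:310,230:390],None,fx=4,fy=3.5,interpolation=2)
cv2.imwrite("pics/s3.png",b)
E
```

```text
time_s: 5.85
position: [0.4961, 0.2588, 0.411]
tcp_rot: [[0.006, -0.998, 0.058], [0.002, 0.058, 0.998], [-1.0, -0.006, 0.002]]
force: [0.4, 0.1, -0.7]
opening: 0.311
```

View pics/s3.png

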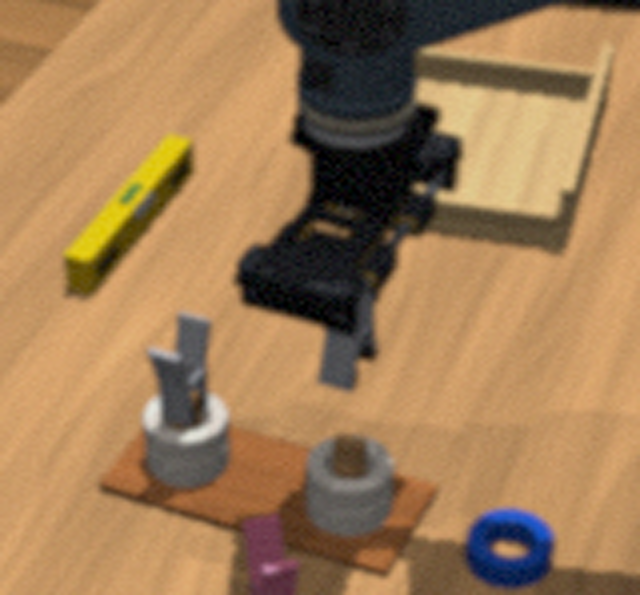

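Picture: near clip is clear of its post ((340,360)), bare tongue visible at (350,455). I turn it to the tray's yaw and carry it over.

```bash
python3 -m crank '[{"offset":[0,0,0],"spin":0.14},{"offset":[0,0,0],"spin":0.14},{"offset":[0,0,0],"spin":0.14},{"offset":[0,0,0],"spin":0.14},{"offset":[0,0,0],"spin":0.14},{"offset":[0,0,0],"spin":0.14},{"offset":[0,0,0],"spin":0.14},{"offset":[0,0,0],"spin":0.14},{"offset":[0,0,0],"spin":0.14},{"offset":[0,0,0],"spin":0.14},{"offset":[0,0,0],"spin":0}]' && python3 -m crank '[{"offset":[0,-0.02,-0.003],"spin":0},{"offset":[0,-0.035,-0.006],"spin":0},{"offset":[0,-0.045,-0.008],"spin":0},{"offset":[0,-0.045,-0.008],"spin":0},{"offset":[0,-0.045,-0.008],"spin":0},{"offset":[0,-0.045,-0.008],"spin":0},{"offset":[0,-0.045,-0.008],"spin":0},{"offset":[0,-0.045,-0.008],"spin":0},{"offset":[0,-0.045,-0.008],"spin":0},{"offset":[0,-0.045,-0.008],"spin":0},{"offset":[0,-0.03,-0.005],"spin":0},{"offset":[0,0,0],"spin":0}]'
```

```text
time_s: 7.0
position: [0.4952, 0.2584, 0.4067]
tcp_rot: [[-0.002, -0.113, 0.994], [-0.001, 0.994, 0.113], [-1.0, -0.0, -0.002]]
force: [-0.1, -0.4, -1.3]
opening: 0.309
time_s: 8.2
position: [0.4683, -0.1963, 0.4074]
tcp_rot: [[0.001, -0.111, 0.994], [-0.002, 0.994, 0.111], [-1.0, -0.002, 0.001]]
force: [0.3, 0.3, -0.6]
opening: 0.31
```

```bash
python3 -m crank '[{"offset":[0,-0.035,-0.005],"spin":0},{"offset":[0,-0.04,-0.006],"spin":0},{"offset":[0,-0.039,-0.005],"spin":0},{"offset":[0.02,0,0],"spin":0},{"offset":[0.02,0,0],"spin":0},{"offset":[0.02,0,0],"spin":0},{"offset":[0,0,0],"spin":0},{"offset":[0,0,0],"spin":0}]'
python3 - <<'E'
from h import *
for n,(y0,y1,x0,x1) in {"side":(90,230,290,440),"top":(150,290,330,480)}.items():
    q=bot.capture(n);np.savez(n+"4.npz",px=q["pixels"],d=q["depth"],K=q["K"],W=q["world_to_cam"])
    cv2.imwrite(f"pics/{n}4.png",cv2.resize(q["pixels"][y0:y1,x0:x1],None,fx=4,fy=4,interpolation=2))
E
```

```text
time_s: 9.0
position: [0.4653, -0.3067, 0.3475]
tcp_rot: [[-0.001, -0.115, 0.993], [0.001, 0.993, 0.115], [-1.0, 0.001, -0.001]]
force: [-0.2, -0.4, -0.1]
opening: 0.313
```

View pics/side4.png

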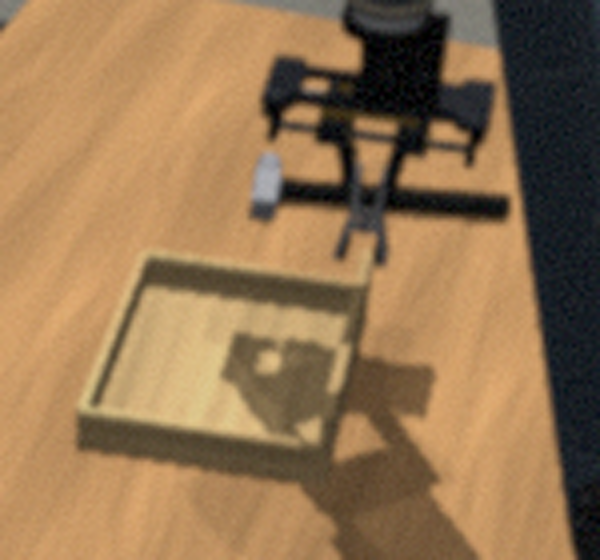

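View pics/top4.png

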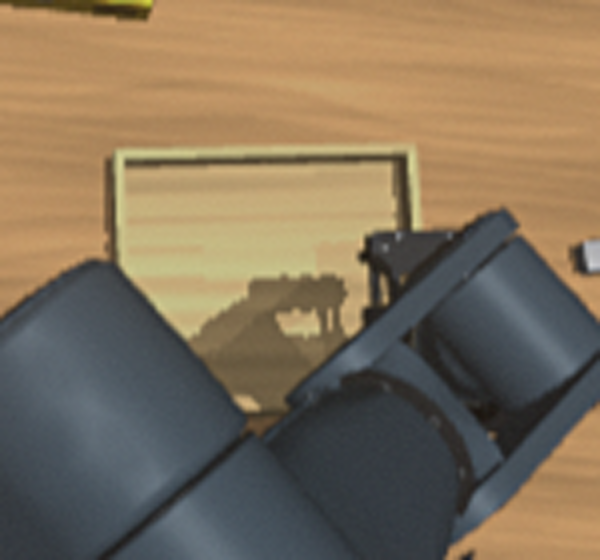

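Side view: the open jaws (340–385, 255) straddle the tall edge's end-on line (370,250), so lowering is right.

```bash
python3 -m crank '[{"offset":[0.01,0,0],"spin":0},{"offset":[0.015,0,0],"spin":0},{"offset":[0.015,0,0],"spin":0},{"offset":[0.01,0,0],"spin":0},{"offset":[0.005,0,0],"spin":0},{"offset":[0,0,0],"spin":0},{"offset":[0,0,0],"spin":0}]'
```

```text
time_s: 9.8
position: [0.4654, -0.3076, 0.2931]
tcp_rot: [[0.001, -0.113, 0.994], [-0.001, 0.994, 0.113], [-1.0, -0.001, 0.001]]
force: [-0.0, 0.3, -0.4]
opening: 0.312
```

```bash
python3 -m crank '[{"offset":[0.002,0,0],"spin":0},{"offset":[0,0,0],"spin":0},{"offset":[0,0,0],"spin":0}]'
```

```text
time_s: 10.1
position: [0.4652, -0.3075, 0.2911]
tcp_rot: [[0.0, -0.113, 0.994], [-0.0, 0.994, 0.113], [-1.0, -0.0, 0.0]]
force: [0.3, -0.5, -0.8]
opening: 0.313
```

```bash
python3 -m crank '[{"offset":[0,0,0],"spin":0},{"offset":[0,0,0],"spin":0},{"offset":[0,0,0],"spin":0},{"offset":[0,0,0],"spin":0}]' 0.055; python3 -m crank '[{"offset":[0,0,0],"spin":0},{"offset":[0,0,0],"spin":0},{"offset":[0,0,0],"spin":0},{"offset":[0,0,0],"spin":0},{"offset":[-0.02,0,0],"spin":0},{"offset":[-0.03,0,0],"spin":0},{"offset":[-0.04,0,0],"spin":0},{"offset":[-0.02,0,0],"spin":0},{"offset":[-0.01,0,0],"spin":0},{"offset":[0,0,0],"spin":0}]' 0.087
python3 - <<'E'
from h import *
for n,(y0,y1,x0,x1) in {"side":(90,230,290,440),"top":(150,290,330,480)}.items():
    q=bot.capture(n);np.savez(n+"5.npz",px=q["pixels"],d=q["depth"],K=q["K"],W=q["world_to_cam"])
    cv2.imwrite(f"pics/{n}5.png",cv2.resize(q["pixels"][y0:y1,x0:x1],None,fx=4,fy=4,interpolation=2))
E
```

```text
time_s: 10.5
position: [0.4649, -0.3073, 0.2906]
tcp_rot: [[-0.001, -0.113, 0.994], [0.001, 0.994, 0.113], [-1.0, 0.001, -0.001]]
force: [0.2, 0.7, -0.4]
opening: 0.58
time_s: 11.5
position: [0.4653, -0.3075, 0.412]
tcp_rot: [[0.002, -0.113, 0.994], [-0.002, 0.994, 0.113], [-1.0, -0.002, 0.002]]
force: [-0.1, -0.2, -0.3]
opening: 1.001
```

View pics/side5.png

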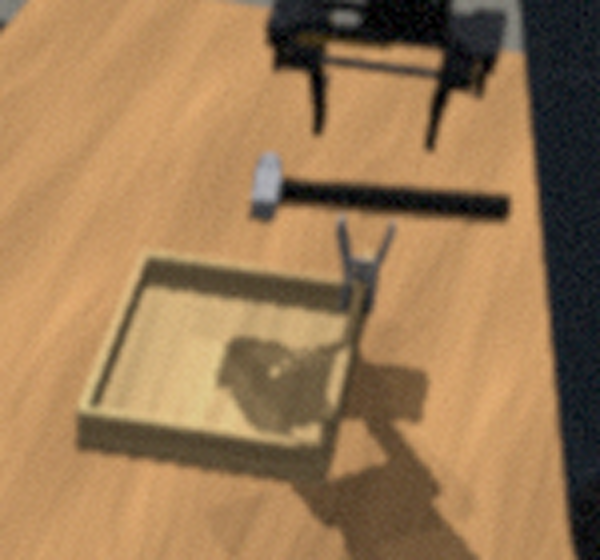

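```bash
python3 -m crank '[{"offset":[0,0.02,0.008],"spin":0},{"offset":[0,0.035,0.015],"spin":0},{"offset":[0,0.043,0.018],"spin":0},{"offset":[0,0.043,0.018],"spin":0},{"offset":[0,0.043,0.018],"spin":0},{"offset":[0,0.043,0.018],"spin":0},{"offset":[0,0.043,0.018],"spin":0},{"offset":[0,0.043,0.018],"spin":0},{"offset":[0,0.043,0.018],"spin":0},{"offset":[0,0.043,0.018],"spin":0},{"offset":[0,0.043,0.018],"spin":0},{"offset":[0,0.03,0.012],"spin":0}]' 0.087 && python3 -m crank '[{"offset":[0,0,0],"spin":-0.14},{"offset":[0,0,0],"spin":-0.14},{"offset":[0,0,0],"spin":-0.14},{"offset":[0,0,0],"spin":-0.14},{"offset":[0,0,0],"spin":-0.14},{"offset":[0,0,0],"spin":-0.14},{"offset":[0,0,0],"spin":-0.14},{"offset":[0,0,0],"spin":-0.14},{"offset":[0,0,0],"spin":-0.14},{"offset":[0,0,0],"spin":-0.14},{"offset":[0,0,0],"spin":0}]'
python3 - <<'E'
from h import *
for n in ("side","top"):
    z=np.load(n+"5.npz"); P=cloud(dict(depth=z["d"],K=z["K"],world_to_cam=z["W"])).reshape(-1,3)
    with np.errstate(invalid='ignore'): q=P[(P[:,0]>.42)&(P[:,0]<.52)&(P[:,1]>-.335)&(P[:,1]<-.28)&(P[:,2]>.082)&(P[:,2]<.16)]
    print(n,len(q)); 
    if len(q): print(q.min(0),q.max(0),np.sort(q[:,2])[-5:])
E
```

```text
time_s: 12.8
position: [0.6077, 0.1867, 0.4083]
tcp_rot: [[-0.004, -0.115, 0.993], [0.0, 0.993, 0.115], [-1.0, 0.001, -0.004]]
force: [1.0, -0.9, 0.9]
opening: 0.997
time_s: 13.9
position: [0.6074, 0.1836, 0.4084]
tcp_rot: [[-0.004, -0.998, 0.058], [-0.0, 0.058, 0.998], [-1.0, 0.004, -0.001]]
force: [0.3, 0.8, -0.5]
opening: 1.002
side 108
[ 0.43953628 -0.32534206  0.08500393] [ 0.49121197 -0.28685999  0.14458511] [0.14172504 0.14198433 0.14268375 0.14403107 0.14458511]
top 0
```

```bash
python3 -m crank '[{"offset":[0,-0.007,0.035],"spin":0},{"offset":[0,-0.007,0.034],"spin":0},{"offset":[0.02,0,0],"spin":0},{"offset":[0.02,0,0],"spin":0},{"offset":[0,0,0],"spin":0},{"offset":[0,0,0],"spin":0},{"offset":[0,0,0],"spin":0}]'
```

```text
time_s: 14.6
position: [0.6261, 0.2516, 0.3714]
tcp_rot: [[0.001, -0.998, 0.059], [0.0, 0.059, 0.998], [-1.0, -0.001, 0.0]]
force: [0.4, 0.2, 0.4]
opening: 0.998
```

```bash
python3 -m crank '[{"offset":[0.015,0,0],"spin":0},{"offset":[0.02,0,0],"spin":0},{"offset":[0.02,0,0],"spin":0},{"offset":[0.008,0,0],"spin":0},{"offset":[0,0,0],"spin":0},{"offset":[0,0,0],"spin":0}]' 0.087; python3 -m crank '[{"offset":[0,0,0],"spin":0},{"offset":[0,0,0],"spin":0},{"offset":[0,0,0],"spin":0},{"offset":[0,0,0],"spin":0},{"offset":[0,0,0],"spin":0},{"offset":[0,0,0],"spin":0},{"offset":[0,0,0],"spin":0},{"offset":[0,0,0],"spin":0},{"offset":[0,0,0],"spin":0},{"offset":[0,0,0],"spin":0},{"offset":[0,0,0],"spin":0},{"offset":[0,0,0],"spin":0}]' 0.0;  python3 -m crank '[{"offset":[0,0,0],"spin":0},{"offset":[0,0,0],"spin":0}]'
```

```text
time_s: 15.2
position: [0.626, 0.2518, 0.3083]
tcp_rot: [[0.001, -0.998, 0.058], [0.0, 0.058, 0.998], [-1.0, -0.001, 0.0]]
force: [-0.6, 0.4, 0.7]
opening: 1.001
time_s: 16.4
position: [0.6257, 0.2518, 0.3077]
tcp_rot: [[-0.0, -0.998, 0.058], [-0.0, 0.058, 0.998], [-1.0, 0.0, -0.0]]
force: [0.3, 0.4, -1.3]
opening: 0.308
time_s: 16.6
position: [0.6257, 0.2518, 0.3078]
tcp_rot: [[0.0, -0.998, 0.058], [0.0, 0.058, 0.998], [-1.0, -0.0, 0.0]]
force: [0.5, -0.8, -1.2]
opening: 0.309
```

```bash
python3 -m crank '[{"offset":[-0.005,0,0],"spin":0},{"offset":[-0.01,0,0],"spin":0},{"offset":[-0.02,0,0],"spin":0},{"offset":[-0.03,0,0],"spin":0},{"offset":[-0.02,0,0],"spin":0},{"offset":[-0.015,0,0],"spin":0},{"offset":[0,0,0],"spin":0}]' && python3 -m crank '[{"offset":[0,0,0],"spin":0.14},{"offset":[0,0,0],"spin":0.14},{"offset":[0,0,0],"spin":0.14},{"offset":[0,0,0],"spin":0.14},{"offset":[0,0,0],"spin":0.14},{"offset":[0,0,0],"spin":0.14},{"offset":[0,0,0],"spin":0.14},{"offset":[0,0,0],"spin":0.14},{"offset":[0,0,0],"spin":0.14},{"offset":[0,0,0],"spin":0.14},{"offset":[0,0,0],"spin":0}]'
python3 - <<'E'
from h import *
q=bot.capture("side")
cv2.imwrite("pics/s6.png",cv2.resize(q["pixels"][90:310,230:430],None,fx=3,fy=2.7,interpolation=2))
E
```

```text
time_s: 17.3
position: [0.6263, 0.2521, 0.4118]
tcp_rot: [[0.007, -0.998, 0.058], [0.002, 0.058, 0.998], [-1.0, -0.007, 0.002]]
force: [1.1, 0.5, -0.5]
opening: 0.308
time_s: 18.4
position: [0.6255, 0.2517, 0.407]
tcp_rot: [[-0.001, -0.113, 0.994], [-0.0, 0.994, 0.113], [-1.0, -0.0, -0.001]]
force: [-0.2, 0.0, -1.4]
opening: 0.312
```

View pics/s6.png

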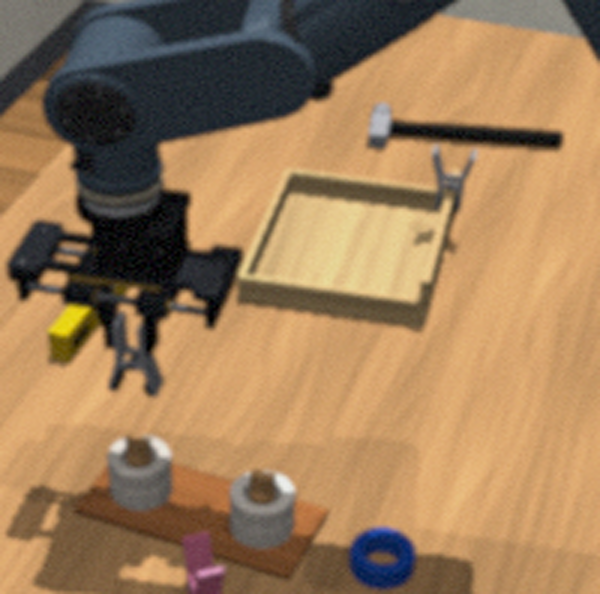

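Second clip is held ((135,360)); both posts are bare and clip 1 stands at (452,178).

```bash
python3 -m crank '[{"offset":[0,-0.02,-0.011],"spin":0},{"offset":[0,-0.035,-0.019],"spin":0},{"offset":[0,-0.04,-0.022],"spin":0},{"offset":[0,-0.04,-0.022],"spin":0},{"offset":[0,-0.04,-0.022],"spin":0},{"offset":[0,-0.04,-0.022],"spin":0},{"offset":[0,-0.04,-0.022],"spin":0},{"offset":[0,-0.04,-0.022],"spin":0},{"offset":[0,-0.04,-0.022],"spin":0},{"offset":[0,-0.035,-0.019],"spin":0},{"offset":[0,-0.02,-0.011],"spin":0},{"offset":[0,0,0],"spin":0}]';python3 -m crank '[{"offset":[0,0,0],"spin":0},{"offset":[0,0,0],"spin":0}]'
```

```text
time_s: 19.65
position: [0.4562, -0.1624, 0.4079]
tcp_rot: [[0.0, -0.111, 0.994], [-0.001, 0.994, 0.111], [-1.0, -0.001, 0.0]]
force: [0.1, 0.8, -0.7]
opening: 0.308
time_s: 19.85
position: [0.4572, -0.159, 0.4077]
tcp_rot: [[-0.0, -0.115, 0.993], [0.001, 0.993, 0.115], [-1.0, 0.001, -0.0]]
force: [0.6, -0.7, -0.1]
opening: 0.31
```

```bash
python3 -m crank '[{"offset":[0,-0.012,-0.01],"spin":0},{"offset":[0.02,0,0],"spin":0},{"offset":[0.02,0,0],"spin":0},{"offset":[0.02,0,0],"spin":0},{"offset":[0,0,0],"spin":0},{"offset":[0,0,0],"spin":0}]'
python3 - <<'E'
from h import *
q=bot.capture("side")
cv2.imwrite("pics/s7.png",cv2.resize(q["pixels"][90:230,290:440],None,fx=4,fy=4,interpolation=2))
E
```

```text
time_s: 20.45
position: [0.4489, -0.172, 0.3478]
tcp_rot: [[-0.001, -0.115, 0.993], [0.0, 0.993, 0.115], [-1.0, 0.001, -0.0]]
force: [0.4, -0.1, -0.7]
opening: 0.313
```

View pics/s7.png

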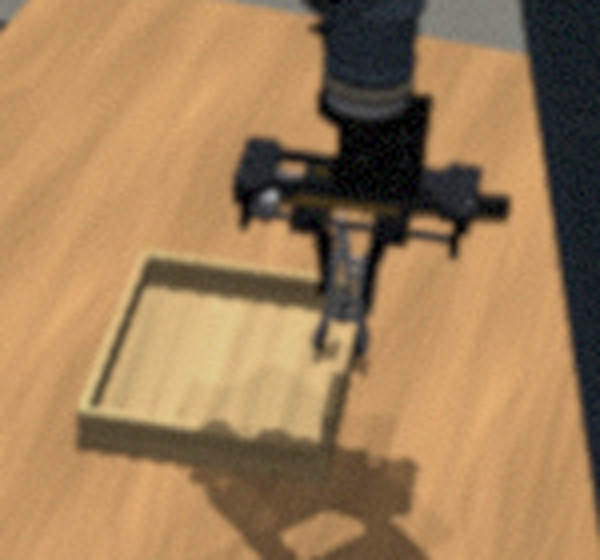

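Jaws at (325–360,350) straddle the edge line. Lower and release.

```bash
python3 -m crank '[{"offset":[0.01,0,0],"spin":0},{"offset":[0.015,0,0],"spin":0},{"offset":[0.015,0,0],"spin":0},{"offset":[0.01,0,0],"spin":0},{"offset":[0.007,0,0],"spin":0},{"offset":[0,0,0],"spin":0},{"offset":[0,0,0],"spin":0},{"offset":[0,0,0],"spin":0}]'
```

```text
time_s: 21.3
position: [0.4487, -0.173, 0.2912]
tcp_rot: [[0.001, -0.113, 0.994], [-0.001, 0.994, 0.113], [-1.0, -0.001, 0.001]]
force: [0.0, 0.1, -0.7]
opening: 0.307
```

```bash
python3 -m crank '[{"offset":[0,0,0],"spin":0},{"offset":[0,0,0],"spin":0},{"offset":[0,0,0],"spin":0},{"offset":[0,0,0],"spin":0}]' 0.055; python3 -m crank '[{"offset":[0,0,0],"spin":0},{"offset":[0,0,0],"spin":0},{"offset":[0,0,0],"spin":0},{"offset":[0,0,0],"spin":0},{"offset":[-0.02,0,0],"spin":0},{"offset":[-0.03,0,0],"spin":0},{"offset":[-0.04,0,0],"spin":0},{"offset":[-0.02,0,0],"spin":0},{"offset":[-0.01,0,0],"spin":0},{"offset":[0,0,0],"spin":0}]' 0.087
python3 - <<'E'
from h import *
q=bot.capture("side")
cv2.imwrite("pics/s8.png",cv2.resize(q["pixels"][90:230,290:440],None,fx=4,fy=4,interpolation=2))
P=cloud(q).reshape(-1,3)
for y0,y1 in ((-.335,-.28),(-.2,-.145)):
    with np.errstate(invalid='ignore'): k=P[(P[:,0]>.4)&(P[:,0]<.52)&(P[:,1]>y0)&(P[:,1]<y1)&(P[:,2]>.082)&(P[:,2]<.16)]
    print(len(k),k.min(0),k.max(0))
E
```

```text
time_s: 21.7
position: [0.4485, -0.1729, 0.2909]
tcp_rot: [[0.0, -0.113, 0.994], [-0.0, 0.994, 0.113], [-1.0, -0.0, 0.0]]
force: [0.1, 0.2, 0.2]
opening: 0.577
time_s: 22.7
position: [0.4486, -0.1729, 0.4117]
tcp_rot: [[0.002, -0.113, 0.994], [-0.002, 0.994, 0.113], [-1.0, -0.002, 0.002]]
force: [0.3, -0.3, 0.9]
opening: 1.001
109 [ 0.44079093 -0.32577327  0.08238528] [ 0.49136405 -0.28688235  0.14249138]
122 [ 0.42436803 -0.19164351  0.08233404] [ 0.47577169 -0.15460038  0.14489757]
```

View pics/s8.png

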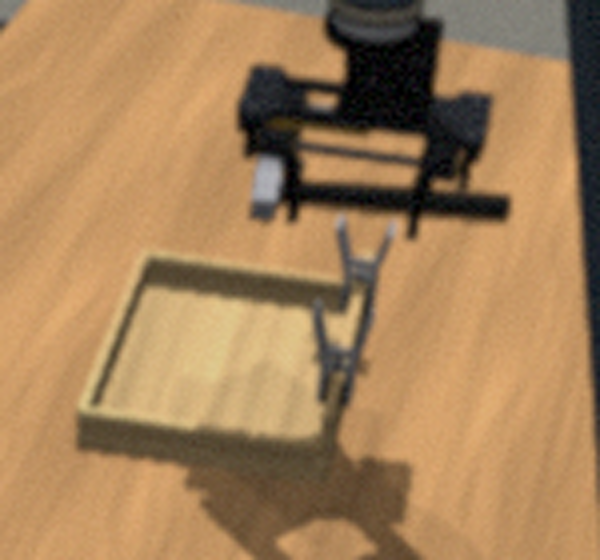

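Both clips stand gripping the edge (tops ≈0.143 m, 52 mm over the handles, so the pivots are ≈0.093–0.095 and the pads below the edge). Now the rolls, upper ones first.

```bash
python3 -m crank '[{"offset":[0,0,0],"spin":-0.143},{"offset":[0,0,0],"spin":-0.143},{"offset":[0,0,0],"spin":-0.143},{"offset":[0,0,0],"spin":-0.143},{"offset":[0,0,0],"spin":-0.143},{"offset":[0,0,0],"spin":-0.143},{"offset":[0,0,0],"spin":-0.143},{"offset":[0,0,0],"spin":-0.143},{"offset":[0,0,0],"spin":-0.143},{"offset":[0,0,0],"spin":-0.143},{"offset":[0,0,0],"spin":-0.143},{"offset":[0,0,0],"spin":0}]' 0.087 && python3 -m crank '[{"offset":[0,-0.004,0.02],"spin":0},{"offset":[0,-0.009,0.036],"spin":0},{"offset":[0,-0.01,0.046],"spin":0},{"offset":[0,-0.01,0.046],"spin":0},{"offset":[0,-0.01,0.046],"spin":0},{"offset":[0,-0.01,0.046],"spin":0},{"offset":[0,-0.01,0.046],"spin":0},{"offset":[0,-0.01,0.046],"spin":0},{"offset":[0,-0.01,0.046],"spin":0},{"offset":[0,-0.009,0.036],"spin":0},{"offset":[0,-0.004,0.02],"spin":0},{"offset":[0,0,0],"spin":0}]'; python3 -m crank '[{"offset":[0,0,0],"spin":0},{"offset":[0,0,0],"spin":0}]'
```

```text
time_s: 23.95
position: [0.4481, -0.1727, 0.4089]
tcp_rot: [[-0.003, -0.993, -0.115], [0.002, -0.115, 0.993], [-1.0, 0.003, 0.003]]
force: [-0.1, 0.8, -0.0]
opening: 1.001
time_s: 25.15
position: [0.4936, 0.2717, 0.4093]
tcp_rot: [[-0.002, -0.993, -0.116], [0.0, -0.116, 0.993], [-1.0, 0.002, 0.0]]
force: [-0.6, 0.6, -0.5]
opening: 1.004
time_s: 25.35
position: [0.4937, 0.2683, 0.41]
tcp_rot: [[-0.002, -0.994, -0.113], [-0.001, -0.113, 0.994], [-1.0, 0.002, -0.001]]
force: [-0.6, -0.2, -0.8]
opening: 1.001
```

```bash
python3 -m crank '[{"offset":[0.02,-0.001,-0.009],"spin":0},{"offset":[0.04,0,0],"spin":0},{"offset":[0.04,0,0],"spin":0},{"offset":[0.03,0,0],"spin":0},{"offset":[0.02,0,0],"spin":0},{"offset":[0,0,0],"spin":0},{"offset":[0,0,0],"spin":0}]'
python3 - <<'E'
from h import *
q=bot.capture("side")
cv2.imwrite("pics/s9.png",cv2.resize(q["pixels"][180:310,230:390],None,fx=4,fy=4,interpolation=2))
E
```

```text
time_s: 26.05
position: [0.4963, 0.2595, 0.2609]
tcp_rot: [[-0.0, -0.994, -0.113], [-0.0, -0.113, 0.994], [-1.0, 0.0, -0.0]]
force: [-0.6, -0.2, -0.4]
opening: 0.997
```

View pics/s9.png

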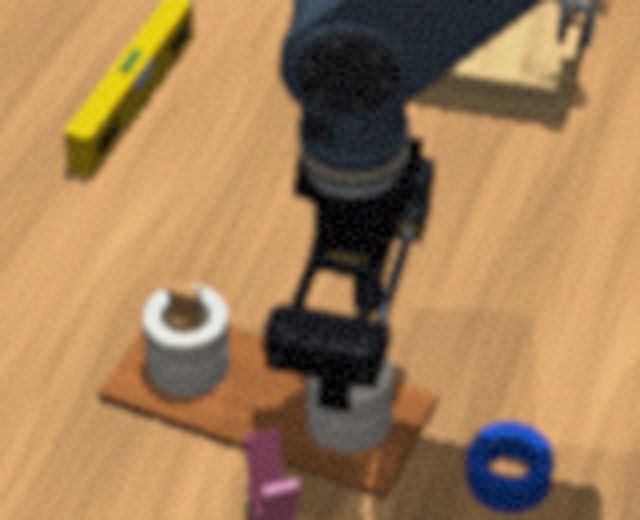

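```bash
python3 -m crank '[{"offset":[0.015,0,0],"spin":0},{"offset":[0.015,0,0],"spin":0},{"offset":[0.007,0,0],"spin":0},{"offset":[0,0,0],"spin":0},{"offset":[0,0,0],"spin":0}]';python3 -m crank '[{"offset":[0,0,0],"spin":0},{"offset":[0,0,0],"spin":0},{"offset":[0,0,0],"spin":0},{"offset":[0,0,0],"spin":0},{"offset":[0,0,0],"spin":0},{"offset":[0,0,0],"spin":0},{"offset":[0,0,0],"spin":0}]' 0.0; python3 -m crank '[{"offset":[-0.005,0,0],"spin":0},{"offset":[-0.02,0,0],"spin":0},{"offset":[-0.03,0,0],"spin":0},{"offset":[-0.04,0,0],"spin":0},{"offset":[-0.04,0,0],"spin":0},{"offset":[-0.02,0,0],"spin":0},{"offset":[0,0,0],"spin":0}]'
```

```text
time_s: 26.6
position: [0.4963, 0.2605, 0.2247]
tcp_rot: [[0.002, -0.993, -0.115], [0.0, -0.115, 0.993], [-1.0, -0.002, 0.0]]
force: [-0.7, 0.4, 0.2]
opening: 1.0
time_s: 27.3
position: [0.496, 0.2605, 0.224]
tcp_rot: [[0.0, -0.993, -0.115], [0.0, -0.115, 0.993], [-1.0, -0.0, 0.0]]
force: [-1.9, -0.7, 2.5]
opening: 0.704
time_s: 28.0
position: [0.4967, 0.2608, 0.3822]
tcp_rot: [[0.007, -0.993, -0.115], [0.002, -0.115, 0.993], [-1.0, -0.008, 0.001]]
force: [0.9, 0.7, -0.6]
opening: 0.707
```

```bash
python3 -m crank '[{"offset":[0,-0.002,-0.02],"spin":0},{"offset":[0,-0.005,-0.035],"spin":0},{"offset":[0,-0.006,-0.048],"spin":0},{"offset":[0,-0.006,-0.048],"spin":0},{"offset":[0,-0.006,-0.048],"spin":0},{"offset":[0,-0.006,-0.048],"spin":0},{"offset":[0,-0.006,-0.048],"spin":0},{"offset":[0,-0.006,-0.048],"spin":0},{"offset":[0,-0.006,-0.048],"spin":0},{"offset":[0,-0.006,-0.048],"spin":0},{"offset":[0,-0.006,-0.048],"spin":0},{"offset":[0,-0.005,-0.035],"spin":0}]'; python3 -m crank '[{"offset":[0,-0.002,-0.02],"spin":0},{"offset":[0,0,0],"spin":0},{"offset":[0,0,0],"spin":0},{"offset":[0,0,0],"spin":0}]'
```

```text
time_s: 29.2
position: [0.6213, -0.2536, 0.3763]
tcp_rot: [[-0.003, -0.994, -0.113], [0.001, -0.113, 0.994], [-1.0, 0.002, 0.001]]
force: [-0.0, -0.4, -0.2]
opening: 0.706
time_s: 29.6
position: [0.6254, -0.2686, 0.3775]
tcp_rot: [[-0.003, -0.993, -0.116], [0.002, -0.116, 0.993], [-1.0, 0.002, 0.002]]
force: [0.0, 0.6, -0.4]
opening: 0.703
```

```bash
python3 -m crank '[{"offset":[0.02,-0.001,-0.006],"spin":0},{"offset":[0.04,0,0],"spin":0},{"offset":[0.04,0,0],"spin":0},{"offset":[0.04,0,0],"spin":0},{"offset":[0.02,0,0],"spin":0},{"offset":[0.01,0,0],"spin":0},{"offset":[0,0,0],"spin":0},{"offset":[0,0,0],"spin":0}]'
python3 - <<'E'
from h import *
q=bot.capture("side")
cv2.imwrite("pics/s10.png",cv2.resize(q["pixels"][90:230,290:440],None,fx=4,fy=4,interpolation=2))
E
```

```text
time_s: 30.4
position: [0.6281, -0.2756, 0.21]
tcp_rot: [[0.002, -0.993, -0.116], [-0.001, -0.116, 0.993], [-1.0, -0.002, -0.001]]
force: [0.4, -0.2, -0.3]
opening: 0.704
```

View pics/s10.png

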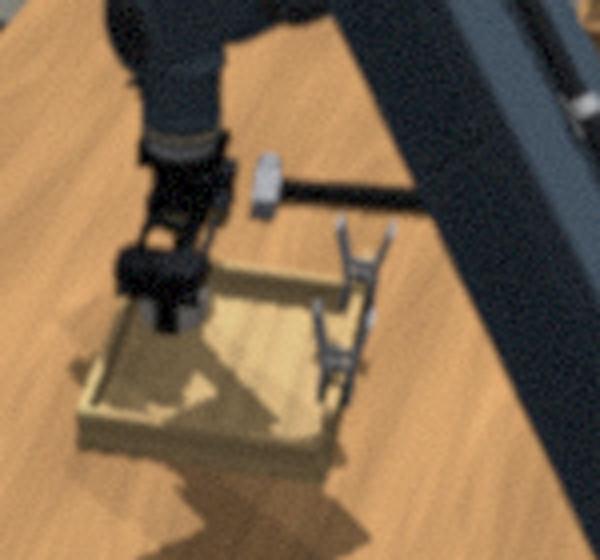

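```bash
python3 -m crank '[{"offset":[0.01,0,0],"spin":0},{"offset":[0.006,0,0],"spin":0},{"offset":[0,0,0],"spin":0},{"offset":[0,0,0],"spin":0}]';python3 -m crank '[{"offset":[0,0,0],"spin":0},{"offset":[0,0,0],"spin":0},{"offset":[0,0,0],"spin":0},{"offset":[0,0,0],"spin":0}]' 0.078; python3 -m crank '[{"offset":[-0.01,0,0],"spin":0},{"offset":[-0.03,0,0],"spin":0},{"offset":[-0.04,0,0],"spin":0},{"offset":[-0.04,0,0],"spin":0},{"offset":[-0.04,0,0],"spin":0},{"offset":[-0.02,0,0],"spin":0},{"offset":[0,0,0],"spin":0}]'
```

```text
time_s: 30.85
position: [0.6274, -0.276, 0.1926]
tcp_rot: [[-0.0, -0.993, -0.115], [0.0, -0.115, 0.993], [-1.0, 0.0, 0.0]]
force: [0.7, 0.2, -0.6]
opening: 0.7
time_s: 31.25
position: [0.6275, -0.276, 0.193]
tcp_rot: [[0.0, -0.993, -0.115], [-0.0, -0.115, 0.993], [-1.0, -0.0, -0.0]]
force: [-0.3, -0.0, -0.5]
opening: 0.884
time_s: 31.95
position: [0.6283, -0.2764, 0.3783]
tcp_rot: [[0.008, -0.993, -0.115], [-0.005, -0.115, 0.993], [-1.0, -0.008, -0.006]]
force: [0.8, -0.6, -0.3]
opening: 0.893
```

```bash
python3 -m crank '[{"offset":[0,-0.003,0.02],"spin":0},{"offset":[0,-0.004,0.036],"spin":0},{"offset":[0,-0.005,0.048],"spin":0},{"offset":[0,-0.005,0.048],"spin":0},{"offset":[0,-0.005,0.048],"spin":0},{"offset":[0,-0.005,0.048],"spin":0},{"offset":[0,-0.005,0.048],"spin":0},{"offset":[0,-0.005,0.048],"spin":0},{"offset":[0,-0.005,0.048],"spin":0},{"offset":[0,-0.005,0.048],"spin":0},{"offset":[0,-0.005,0.036],"spin":0},{"offset":[0,-0.005,0.03],"spin":0}]' 0.087; python3 -m crank '[{"offset":[0,-0.001,0.019],"spin":0},{"offset":[0,0,0],"spin":0},{"offset":[0,0,0],"spin":0}]'
python3 - <<'E'
from h import *
for n,(y0,y1,x0,x1) in {"side":(90,310,230,430),"top":(130,290,190,450)}.items():
    q=bot.capture(n)
    cv2.imwrite(f"pics/{n}11.png",cv2.resize(q["pixels"][y0:y1,x0:x1],None,fx=2.7,fy=2.7,interpolation=2))
E
```

```text
time_s: 33.15
position: [0.6237, 0.2368, 0.3701]
tcp_rot: [[-0.006, -0.993, -0.117], [-0.0, -0.117, 0.993], [-1.0, 0.006, 0.0]]
force: [0.3, 0.0, -0.7]
opening: 0.998
time_s: 33.45
position: [0.624, 0.2521, 0.3716]
tcp_rot: [[-0.003, -0.993, -0.116], [-0.001, -0.116, 0.993], [-1.0, 0.003, -0.001]]
force: [0.5, -0.4, 0.2]
opening: 0.996
```

View pics/side11.png

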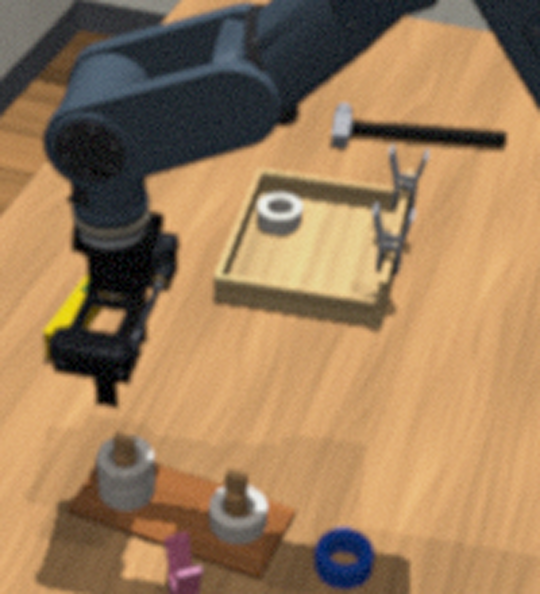

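View pics/top11.png

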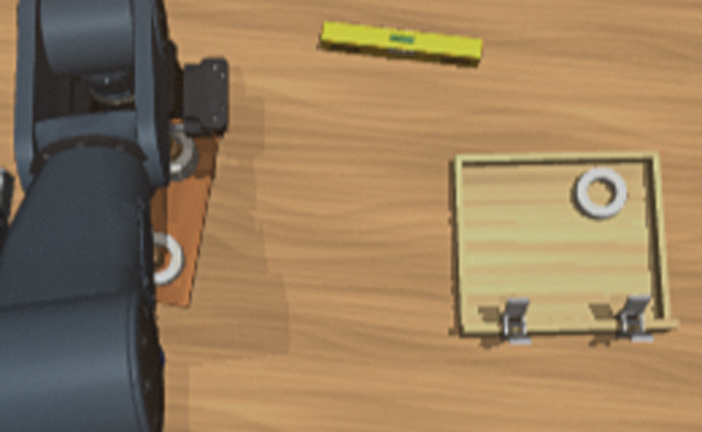

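The first roll lies flat in the tray's corner (side (280,210), top (600,192)), and post 2 still shows a stack. Next is its upper roll.

```bash
python3 -m crank '[{"offset":[0.02,-0.002,0],"spin":0},{"offset":[0.04,0,0],"spin":0},{"offset":[0.04,0,0],"spin":0},{"offset":[0.03,0,0],"spin":0},{"offset":[0.015,0,0],"spin":0},{"offset":[0,0,0],"spin":0},{"offset":[0,0,0],"spin":0},{"offset":[0,0,0],"spin":0}]'
```

```text
time_s: 34.35
position: [0.6278, 0.2523, 0.23]
tcp_rot: [[0.004, -0.993, -0.115], [0.001, -0.115, 0.993], [-1.0, -0.004, 0.0]]
force: [1.0, 0.0, 0.0]
opening: 0.998
```

```bash
python3 -m crank '[{"offset":[0.004,0.001,0],"spin":0},{"offset":[0,0,0],"spin":0},{"offset":[0,0,0],"spin":0}]'; python3 -m crank '[{"offset":[0,0,0],"spin":0},{"offset":[0,0,0],"spin":0},{"offset":[0,0,0],"spin":0},{"offset":[0,0,0],"spin":0},{"offset":[0,0,0],"spin":0},{"offset":[0,0,0],"spin":0},{"offset":[0,0,0],"spin":0}]' 0.0; python3 -m crank '[{"offset":[-0.005,0,0],"spin":0},{"offset":[-0.02,0,0],"spin":0},{"offset":[-0.03,0,0],"spin":0},{"offset":[-0.04,0,0],"spin":0},{"offset":[-0.04,0,0],"spin":0},{"offset":[-0.02,0,0],"spin":0},{"offset":[0,0,0],"spin":0}]'
```

```text
time_s: 34.65
position: [0.6257, 0.2525, 0.2243]
tcp_rot: [[0.001, -0.993, -0.115], [0.0, -0.115, 0.993], [-1.0, -0.001, 0.0]]
force: [0.0, 0.4, 0.0]
opening: 1.001
time_s: 35.35
position: [0.6257, 0.2523, 0.2237]
tcp_rot: [[-0.0, -0.993, -0.115], [0.0, -0.115, 0.993], [-1.0, 0.0, 0.0]]
force: [-0.2, -0.1, 0.6]
opening: 0.709
time_s: 36.05
position: [0.6266, 0.2526, 0.3834]
tcp_rot: [[0.009, -0.993, -0.115], [0.002, -0.115, 0.993], [-1.0, -0.009, 0.001]]
force: [0.3, 0.1, -0.4]
opening: 0.705
```

```bash
python3 -m crank '[{"offset":[0,0.003,-0.02],"spin":0},{"offset":[0,0.005,-0.036],"spin":0},{"offset":[0,0.006,-0.046],"spin":0},{"offset":[0,0.006,-0.046],"spin":0},{"offset":[0,0.006,-0.046],"spin":0},{"offset":[0,0.006,-0.046],"spin":0},{"offset":[0,0.006,-0.046],"spin":0},{"offset":[0,0.006,-0.046],"spin":0},{"offset":[0,0.006,-0.046],"spin":0},{"offset":[0,0.006,-0.03],"spin":0},{"offset":[0,0.003,-0.012],"spin":0},{"offset":[0,0,0],"spin":0}]'; python3 -m crank '[{"offset":[0,0,0],"spin":0},{"offset":[0,0,0],"spin":0}]'
```

```text
time_s: 37.25
position: [0.6143, -0.1737, 0.3767]
tcp_rot: [[-0.004, -0.994, -0.112], [0.002, -0.112, 0.994], [-1.0, 0.003, 0.002]]
force: [0.8, 0.4, -1.0]
opening: 0.704
time_s: 37.45
position: [0.6153, -0.1699, 0.3782]
tcp_rot: [[-0.001, -0.993, -0.117], [0.001, -0.117, 0.993], [-1.0, 0.001, 0.001]]
force: [-0.3, 0.8, -1.7]
opening: 0.705
```

```bash
python3 -m crank '[{"offset":[0.02,0,-0.002],"spin":0},{"offset":[0.04,0,0],"spin":0},{"offset":[0.04,0,0],"spin":0},{"offset":[0.04,0,0],"spin":0},{"offset":[0.02,0,0],"spin":0},{"offset":[0.012,0,0],"spin":0},{"offset":[0,0,0],"spin":0},{"offset":[0,0,0],"spin":0}]'
```

```text
time_s: 38.25
position: [0.6163, -0.1731, 0.2077]
tcp_rot: [[0.002, -0.993, -0.116], [-0.001, -0.116, 0.993], [-1.0, -0.002, -0.001]]
force: [0.2, 0.4, -0.9]
opening: 0.705
```

```bash
python3 -m crank '[{"offset":[0.01,0,0],"spin":0},{"offset":[0.004,0,0],"spin":0},{"offset":[0,0,0],"spin":0},{"offset":[0,0,0],"spin":0}]';python3 -m crank '[{"offset":[0,0,0],"spin":0},{"offset":[0,0,0],"spin":0},{"offset":[0,0,0],"spin":0},{"offset":[0,0,0],"spin":0}]' 0.078; python3 -m crank '[{"offset":[-0.01,0,0],"spin":0},{"offset":[-0.03,0,0],"spin":0},{"offset":[-0.04,0,0],"spin":0},{"offset":[-0.04,0,0],"spin":0},{"offset":[-0.04,0,0],"spin":0},{"offset":[-0.02,0,0],"spin":0},{"offset":[0,0,0],"spin":0}]'
```

```text
time_s: 38.65
position: [0.6156, -0.1738, 0.193]
tcp_rot: [[0.0, -0.993, -0.115], [-0.0, -0.115, 0.993], [-1.0, -0.0, -0.0]]
force: [0.8, -0.3, -1.4]
opening: 0.701
time_s: 39.05
position: [0.6157, -0.1737, 0.193]
tcp_rot: [[0.0, -0.993, -0.115], [-0.0, -0.115, 0.993], [-1.0, -0.0, -0.0]]
force: [0.5, 1.5, 0.1]
opening: 0.88
time_s: 39.75
position: [0.6165, -0.1739, 0.3777]
tcp_rot: [[0.009, -0.993, -0.115], [-0.004, -0.115, 0.993], [-1.0, -0.008, -0.005]]
force: [0.8, -0.0, 1.0]
opening: 0.897
```

```bash
python3 -m crank '[{"offset":[0,-0.003,0.02],"spin":0},{"offset":[0,-0.005,0.036],"spin":0},{"offset":[0,-0.006,0.046],"spin":0},{"offset":[0,-0.006,0.046],"spin":0},{"offset":[0,-0.006,0.046],"spin":0},{"offset":[0,-0.006,0.046],"spin":0},{"offset":[0,-0.006,0.046],"spin":0},{"offset":[0,-0.006,0.046],"spin":0},{"offset":[0,-0.006,0.046],"spin":0},{"offset":[0,-0.006,0.03],"spin":0},{"offset":[0,-0.003,0.014],"spin":0},{"offset":[0,0,0],"spin":0}]' 0.087; python3 -m crank '[{"offset":[0,0,0],"spin":0},{"offset":[0,0,0],"spin":0}]'
python3 - <<'E'
from h import *
q=bot.capture("side")
cv2.imwrite("pics/s12.png",cv2.resize(q["pixels"][90:310,230:430],None,fx=2.7,fy=2.7,interpolation=2))
E
```

```text
time_s: 40.95
position: [0.6246, 0.2546, 0.3708]
tcp_rot: [[-0.003, -0.993, -0.118], [-0.001, -0.118, 0.993], [-1.0, 0.003, -0.0]]
force: [-0.5, -0.7, 0.3]
opening: 1.005
time_s: 41.15
position: [0.6258, 0.2506, 0.3723]
tcp_rot: [[-0.001, -0.994, -0.113], [-0.001, -0.113, 0.994], [-1.0, 0.001, -0.001]]
force: [0.0, -0.3, -0.2]
opening: 1.001
```

View pics/s12.png

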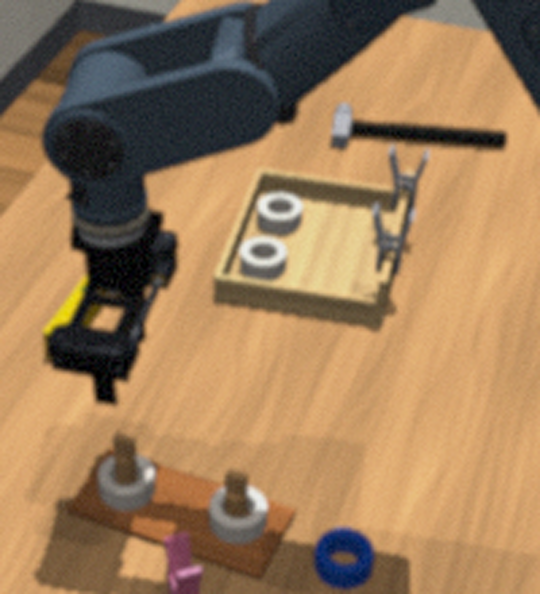

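Two rolls lie in the tray ((280,210), (262,256)); one roll remains on each post. Now the lower one on post 2.

```bash
python3 -m crank '[{"offset":[0.02,0,0.001],"spin":0},{"offset":[0.04,0,0],"spin":0},{"offset":[0.04,0,0],"spin":0},{"offset":[0.03,0,0],"spin":0},{"offset":[0.015,0,0],"spin":0},{"offset":[0,0,0],"spin":0},{"offset":[0,0,0],"spin":0},{"offset":[0,0,0],"spin":0}]'
```

```text
time_s: 42.0
position: [0.6267, 0.2533, 0.2299]
tcp_rot: [[0.004, -0.993, -0.115], [0.001, -0.115, 0.993], [-1.0, -0.004, 0.0]]
force: [-0.1, -0.2, 1.1]
opening: 1.0
```

```bash
python3 -m crank '[{"offset":[0.01,0,-0.001],"spin":0},{"offset":[0.007,0,0],"spin":0},{"offset":[0,0,0],"spin":0},{"offset":[0,0,0],"spin":0}]'
```

```text
time_s: 42.4
position: [0.6255, 0.2524, 0.2104]
tcp_rot: [[-0.001, -0.993, -0.115], [-0.0, -0.115, 0.993], [-1.0, 0.001, -0.0]]
force: [0.4, 0.9, 0.2]
opening: 0.998
```

```bash
python3 -m crank '[{"offset":[0,0,0],"spin":0},{"offset":[0,0,0],"spin":0},{"offset":[0,0,0],"spin":0},{"offset":[0,0,0],"spin":0},{"offset":[0,0,0],"spin":0},{"offset":[0,0,0],"spin":0},{"offset":[0,0,0],"spin":0}]' 0.0; python3 -m crank '[{"offset":[-0.005,0,0],"spin":0},{"offset":[-0.02,0,0],"spin":0},{"offset":[-0.03,0,0],"spin":0},{"offset":[-0.04,0,0],"spin":0},{"offset":[-0.04,0,0],"spin":0},{"offset":[-0.03,0,0],"spin":0},{"offset":[0,0,0],"spin":0}]'
python3 - <<'E'
from h import *
q=bot.capture("side")
cv2.imwrite("pics/s13.png",cv2.resize(q["pixels"][180:310,230:390],None,fx=4,fy=4,interpolation=2))
E
```

```text
time_s: 43.1
position: [0.6258, 0.2524, 0.2109]
tcp_rot: [[0.0, -0.993, -0.115], [0.0, -0.115, 0.993], [-1.0, -0.0, 0.0]]
force: [0.7, 0.4, 0.6]
opening: 0.7
time_s: 43.8
position: [0.627, 0.2527, 0.3818]
tcp_rot: [[0.011, -0.993, -0.115], [0.002, -0.115, 0.993], [-1.0, -0.011, 0.001]]
force: [0.8, -0.0, 0.2]
opening: 0.699
```

View pics/s13.png

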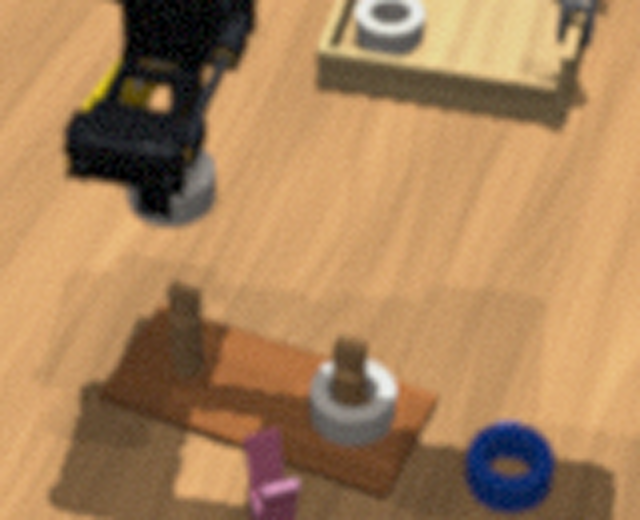

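Lower roll held ((170,195)), post 2 bare. Carrying it to slot 4.

```bash
python3 -m crank '[{"offset":[0,0.004,-0.02],"spin":0},{"offset":[0,0.008,-0.036],"spin":0},{"offset":[0,0.011,-0.046],"spin":0},{"offset":[0,0.011,-0.046],"spin":0},{"offset":[0,0.011,-0.046],"spin":0},{"offset":[0,0.011,-0.046],"spin":0},{"offset":[0,0.011,-0.046],"spin":0},{"offset":[0,0.011,-0.046],"spin":0},{"offset":[0,0.011,-0.046],"spin":0},{"offset":[0,0.011,-0.046],"spin":0},{"offset":[0,0.011,-0.046],"spin":0},{"offset":[0,0.01,-0.036],"spin":0}]'; python3 -m crank '[{"offset":[0,0.007,-0.018],"spin":0},{"offset":[0,0,0],"spin":0},{"offset":[0,0,0],"spin":0},{"offset":[0,0,0],"spin":0}]'
```

```text
time_s: 45.05
position: [0.5617, -0.2675, 0.3733]
tcp_rot: [[-0.004, -0.994, -0.113], [0.002, -0.113, 0.994], [-1.0, 0.004, 0.002]]
force: [-0.2, 0.3, -1.0]
opening: 0.702
time_s: 45.45
position: [0.5587, -0.2812, 0.3751]
tcp_rot: [[-0.002, -0.993, -0.117], [0.002, -0.117, 0.993], [-1.0, 0.001, 0.002]]
force: [-0.5, 0.4, -1.2]
opening: 0.701
```

```bash
python3 -m crank '[{"offset":[0.02,0,-0.001],"spin":0},{"offset":[0.04,0,0],"spin":0},{"offset":[0.04,0,0],"spin":0},{"offset":[0.03,0,0],"spin":0},{"offset":[0.02,0,0],"spin":0},{"offset":[0,0,0],"spin":0},{"offset":[0,0,0],"spin":0},{"offset":[0,0,0],"spin":0}]'
python3 - <<'E'
from h import *
for n,(y0,y1,x0,x1) in {"side":(90,230,290,440),"top":(150,290,330,480)}.items():
    q=bot.capture(n)
    cv2.imwrite(f"pics/{n}14.png",cv2.resize(q["pixels"][y0:y1,x0:x1],None,fx=3.5,fy=3.5,interpolation=2))
E
```

```text
time_s: 46.25
position: [0.5598, -0.2835, 0.2274]
tcp_rot: [[0.002, -0.993, -0.116], [-0.002, -0.116, 0.993], [-1.0, -0.002, -0.002]]
force: [-0.1, 0.1, -0.8]
opening: 0.7
```

View pics/side14.png

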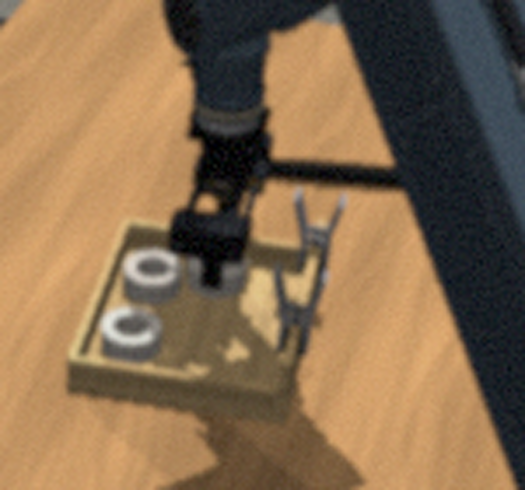

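View pics/top14.png

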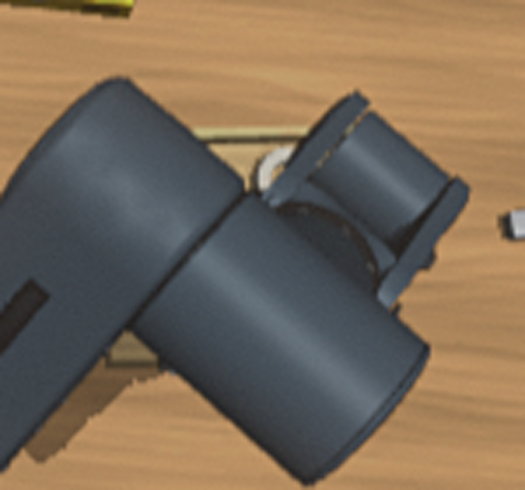

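Side view: the held roll (215,275) is clear of the roll at (152,275) and of the clips. Lower it and release.

```bash
python3 -m crank '[{"offset":[0.012,0,0],"spin":0},{"offset":[0.007,0,0],"spin":0},{"offset":[0,0,0],"spin":0},{"offset":[0,0,0],"spin":0}]';python3 -m crank '[{"offset":[0,0,0],"spin":0},{"offset":[0,0,0],"spin":0},{"offset":[0,0,0],"spin":0},{"offset":[0,0,0],"spin":0}]' 0.078; python3 -m crank '[{"offset":[-0.01,0,0],"spin":0},{"offset":[-0.03,0,0],"spin":0},{"offset":[-0.04,0,0],"spin":0},{"offset":[-0.04,0,0],"spin":0},{"offset":[-0.04,0,0],"spin":0},{"offset":[-0.01,0,0],"spin":0},{"offset":[0,0,0],"spin":0}]'
```

```text
time_s: 46.75
position: [0.5588, -0.284, 0.2063]
tcp_rot: [[-0.0, -0.993, -0.115], [0.0, -0.115, 0.993], [-1.0, 0.0, 0.0]]
force: [-0.1, -0.4, 0.3]
opening: 0.695
time_s: 47.15
position: [0.5589, -0.2839, 0.2067]
tcp_rot: [[-0.0, -0.993, -0.115], [0.0, -0.115, 0.993], [-1.0, 0.0, 0.0]]
force: [-0.7, -0.0, -1.0]
opening: 0.879
time_s: 47.85
position: [0.5592, -0.284, 0.3797]
tcp_rot: [[0.005, -0.993, -0.115], [-0.003, -0.115, 0.993], [-1.0, -0.004, -0.004]]
force: [0.2, -0.3, -0.4]
opening: 0.897
```

```bash
python3 -m crank '[{"offset":[0,0,0.02],"spin":0},{"offset":[0,0,0.036],"spin":0},{"offset":[0,0,0.048],"spin":0},{"offset":[0,0,0.048],"spin":0},{"offset":[0,0,0.048],"spin":0},{"offset":[0,0,0.048],"spin":0},{"offset":[0,0,0.048],"spin":0},{"offset":[0,0,0.048],"spin":0},{"offset":[0,0,0.048],"spin":0},{"offset":[0,0,0.048],"spin":0},{"offset":[0,0,0.048],"spin":0},{"offset":[0,0,0.036],"spin":0}]' 0.087; python3 -m crank '[{"offset":[0,0,0.02],"spin":0},{"offset":[0,0,0],"spin":-0.127},{"offset":[0,0,0],"spin":-0.127},{"offset":[0,0,0],"spin":-0.127},{"offset":[0,0,0],"spin":-0.127},{"offset":[0,0,0],"spin":-0.127},{"offset":[0,0,0],"spin":-0.127},{"offset":[0,0,0],"spin":0},{"offset":[0,0,0],"spin":0}]'
python3 - <<'E'
from h import *
for n,(y0,y1,x0,x1) in {"side":(90,310,230,430),"top":(130,290,190,450)}.items():
    q=bot.capture(n)
    cv2.imwrite(f"pics/{n}15.png",cv2.resize(q["pixels"][y0:y1,x0:x1],None,fx=2.7,fy=2.7,interpolation=2))
E
```

```text
time_s: 49.05
position: [0.4959, 0.2397, 0.3744]
tcp_rot: [[-0.006, -0.993, -0.117], [-0.001, -0.117, 0.993], [-1.0, 0.006, 0.0]]
force: [0.6, 0.7, 0.2]
opening: 1.003
time_s: 49.95
position: [0.4952, 0.2567, 0.3751]
tcp_rot: [[-0.004, -0.641, -0.768], [-0.001, -0.768, 0.641], [-1.0, 0.003, 0.003]]
force: [-0.1, 0.8, 0.3]
opening: 1.0
```

View pics/side15.png

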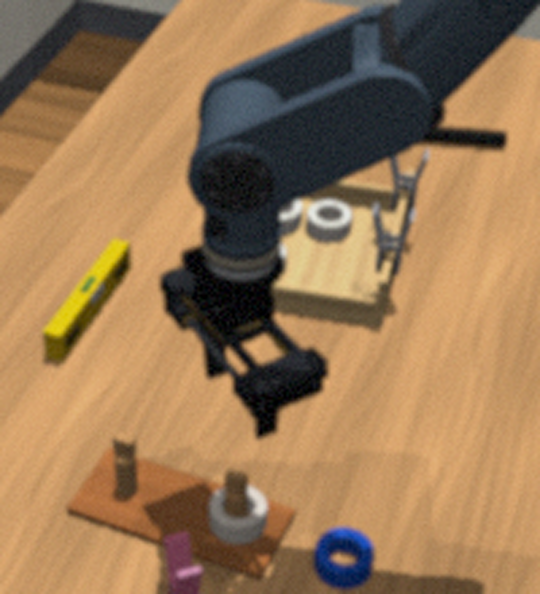

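View pics/top15.png

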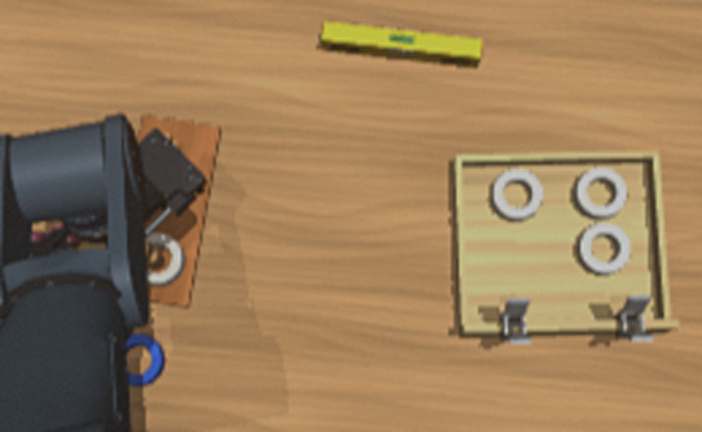

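Three rolls lie flat in the tray, clips standing. Now the last roll on post 1.

```bash
python3 -m crank '[{"offset":[0.02,-0.003,0.001],"spin":0},{"offset":[0.04,0,0],"spin":0},{"offset":[0.04,0,0],"spin":0},{"offset":[0.03,0,0],"spin":0},{"offset":[0.016,0,0],"spin":0},{"offset":[0,0,0],"spin":0},{"offset":[0,0,0],"spin":0},{"offset":[0,0,0],"spin":0}]'
```

```text
time_s: 50.85
position: [0.498, 0.2596, 0.2319]
tcp_rot: [[0.002, -0.64, -0.769], [0.001, -0.769, 0.64], [-1.0, -0.002, -0.001]]
force: [0.6, 0.3, -0.3]
opening: 0.998
```

```bash
python3 -m crank '[{"offset":[0.01,0,0.001],"spin":0},{"offset":[0.01,0,0],"spin":0},{"offset":[0,0,0],"spin":0},{"offset":[0,0,0],"spin":0}]'; python3 -m crank '[{"offset":[0,0,0],"spin":0},{"offset":[0,0,0],"spin":0},{"offset":[0,0,0],"spin":0},{"offset":[0,0,0],"spin":0},{"offset":[0,0,0],"spin":0},{"offset":[0,0,0],"spin":0},{"offset":[0,0,0],"spin":0}]' 0.0
```

```text
time_s: 51.25
position: [0.4966, 0.26, 0.2103]
tcp_rot: [[-0.001, -0.639, -0.769], [-0.0, -0.769, 0.639], [-1.0, 0.001, 0.001]]
force: [0.1, 0.5, -0.8]
opening: 0.997
time_s: 51.95
position: [0.497, 0.2601, 0.2109]
tcp_rot: [[0.001, -0.639, -0.769], [0.0, -0.769, 0.639], [-1.0, -0.001, -0.0]]
force: [0.6, -0.8, 1.6]
opening: 0.689
```

```bash
python3 -m crank '[{"offset":[-0.005,0,0],"spin":0},{"offset":[-0.02,0,0],"spin":0},{"offset":[-0.03,0,0],"spin":0},{"offset":[-0.04,0,0],"spin":0},{"offset":[-0.04,0,0],"spin":0},{"offset":[-0.03,0,0],"spin":0},{"offset":[0,0,0],"spin":0}]'; python3 -m crank '[{"offset":[0,0,0],"spin":0.127},{"offset":[0,0,0],"spin":0.127},{"offset":[0,0,0],"spin":0.127},{"offset":[0,0,0],"spin":0.127},{"offset":[0,0,0],"spin":0.127},{"offset":[0,0,0],"spin":0.127},{"offset":[0,0,0],"spin":0}]'
python3 - <<'E'
from h import *
q=bot.capture("side")
cv2.imwrite("pics/s16.png",cv2.resize(q["pixels"][90:310,230:430],None,fx=2.7,fy=2.7,interpolation=2))
E
```

```text
time_s: 52.65
position: [0.4977, 0.2605, 0.3804]
tcp_rot: [[0.009, -0.639, -0.769], [0.003, -0.769, 0.639], [-1.0, -0.008, -0.005]]
force: [1.2, 0.2, -0.6]
opening: 0.689
time_s: 53.35
position: [0.4961, 0.2599, 0.3743]
tcp_rot: [[-0.003, -0.993, -0.115], [-0.001, -0.115, 0.993], [-1.0, 0.003, -0.0]]
force: [-0.2, -0.3, -0.7]
opening: 0.692
```

View pics/s16.png

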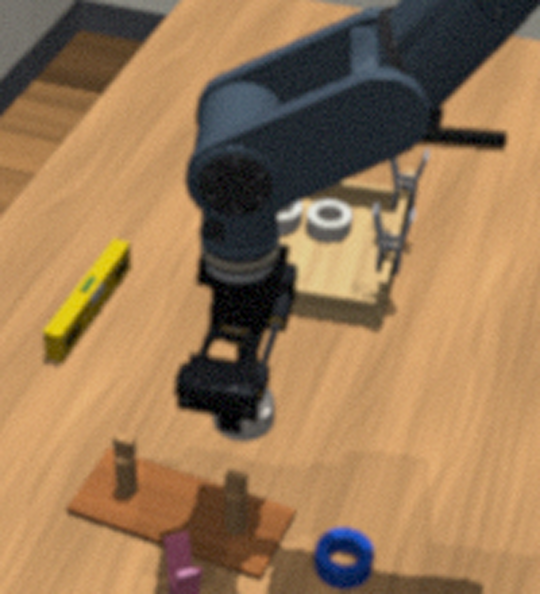

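The roll is held ((245,412)) and both posts are bare. It may sit slightly low or tilted in the grip, so I look again before release.

```bash
python3 -m crank '[{"offset":[0,0,-0.02],"spin":0},{"offset":[0,0,-0.036],"spin":0},{"offset":[0,0,-0.046],"spin":0},{"offset":[0,0,-0.046],"spin":0},{"offset":[0,0,-0.046],"spin":0},{"offset":[0,0,-0.046],"spin":0},{"offset":[0,0,-0.046],"spin":0},{"offset":[0,0,-0.046],"spin":0},{"offset":[0,0,-0.046],"spin":0},{"offset":[0,0,-0.036],"spin":0},{"offset":[0,0,-0.025],"spin":0},{"offset":[0,0,0],"spin":0}]'; python3 -m crank '[{"offset":[0,0,0],"spin":0},{"offset":[0,0,0],"spin":0}]'
```

```text
time_s: 54.6
position: [0.5476, -0.1796, 0.3752]
tcp_rot: [[0.001, -0.994, -0.113], [-0.001, -0.113, 0.994], [-1.0, -0.001, -0.002]]
force: [0.2, -0.2, -1.9]
opening: 0.69
time_s: 54.8
position: [0.5468, -0.1749, 0.3752]
tcp_rot: [[-0.002, -0.993, -0.117], [0.001, -0.117, 0.993], [-1.0, 0.002, 0.002]]
force: [-0.8, -0.1, -0.7]
opening: 0.688
```

```bash
python3 -m crank '[{"offset":[0.02,0,-0.004],"spin":0},{"offset":[0.04,0,0],"spin":0},{"offset":[0.04,0,0],"spin":0},{"offset":[0.03,0,0],"spin":0},{"offset":[0.01,0,0],"spin":0},{"offset":[0,0,0],"spin":0},{"offset":[0,0,0],"spin":0},{"offset":[0,0,0],"spin":0}]'
python3 - <<'E'
from h import *
for n,(y0,y1,x0,x1) in {"side":(90,230,290,440)}.items():
    q=bot.capture(n)
    cv2.imwrite(f"pics/{n}17.png",cv2.resize(q["pixels"][y0:y1,x0:x1],None,fx=4,fy=4,interpolation=2))
E
```

```text
time_s: 55.6
position: [0.5485, -0.1801, 0.2376]
tcp_rot: [[0.003, -0.993, -0.116], [-0.002, -0.116, 0.993], [-1.0, -0.003, -0.002]]
force: [0.8, 0.4, -1.1]
opening: 0.686
```

View pics/side17.png

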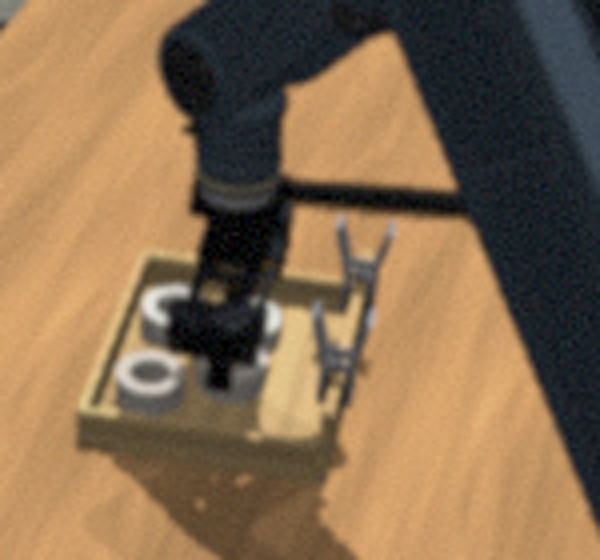

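```bash
python3 -m crank '[{"offset":[0.01,0,0],"spin":0},{"offset":[0.01,0,0],"spin":0},{"offset":[0.006,0,0],"spin":0},{"offset":[0,0,0],"spin":0},{"offset":[0,0,0],"spin":0}]'
```

```text
time_s: 56.15
position: [0.5476, -0.18, 0.2092]
tcp_rot: [[-0.001, -0.993, -0.115], [0.0, -0.115, 0.993], [-1.0, 0.001, 0.001]]
force: [0.2, -0.7, -1.6]
opening: 0.688
```

```bash
python3 -m crank '[{"offset":[0.002,0,0],"spin":0},{"offset":[0,0,0],"spin":0}]';python3 -m crank '[{"offset":[0,0,0],"spin":0},{"offset":[0,0,0],"spin":0},{"offset":[0,0,0],"spin":0},{"offset":[0,0,0],"spin":0}]' 0.078; python3 -m crank '[{"offset":[-0.01,0,0],"spin":0},{"offset":[-0.03,0,0],"spin":0},{"offset":[-0.04,0,0],"spin":0},{"offset":[-0.04,0,0],"spin":0},{"offset":[-0.04,0,0],"spin":0},{"offset":[-0.03,0,0],"spin":0},{"offset":[0,0,0],"spin":0}]'
```

```text
time_s: 56.35
position: [0.5478, -0.18, 0.2077]
tcp_rot: [[0.0, -0.993, -0.115], [-0.0, -0.115, 0.993], [-1.0, -0.0, -0.0]]
force: [-1.2, -0.5, -1.0]
opening: 0.688
time_s: 56.75
position: [0.5478, -0.18, 0.208]
tcp_rot: [[0.0, -0.993, -0.115], [-0.0, -0.115, 0.993], [-1.0, -0.0, -0.0]]
force: [-0.8, -0.3, 0.2]
opening: 0.88
time_s: 57.45
position: [0.5487, -0.1804, 0.4036]
tcp_rot: [[0.01, -0.993, -0.115], [-0.006, -0.115, 0.993], [-1.0, -0.009, -0.007]]
force: [1.4, 0.8, 0.8]
opening: 0.896
```

Move the arm aside (toward +y) and check everything.

```bash
python3 -m crank '[{"offset":[0,0,0.02],"spin":0},{"offset":[0,0,0.036],"spin":0},{"offset":[0,0,0.046],"spin":0},{"offset":[0,0,0.046],"spin":0},{"offset":[0,0,0.046],"spin":0},{"offset":[0,0,0.046],"spin":0},{"offset":[0,0,0.046],"spin":0},{"offset":[0,0,0.046],"spin":0},{"offset":[0,0,0.046],"spin":0},{"offset":[0,0,0.046],"spin":0},{"offset":[0,0,0.03],"spin":0},{"offset":[0,0,0],"spin":0}]' 0.087
python3 - <<'E'
from h import *
np.set_printoptions(precision=3,suppress=True)
C=np.array([.5615,-.230]);u=np.array([.9936,.113]);d=np.array([-.113,.9936])
for n,(y0,y1,x0,x1) in {"side":(90,230,290,440),"top":(150,290,330,480)}.items():
    q=bot.capture(n);P=cloud(q)
    np.savez(n+"18.npz",px=q["pixels"],d=q["depth"],K=q["K"],W=q["world_to_cam"])
    cv2.imwrite(f"pics/{n}18.png",cv2.resize(q["pixels"][y0:y1,x0:x1],None,fx=4,fy=4,interpolation=2))
    for l in ("roll1","clip1","level","hammer","screwbox"):
        for r in bot.regions_of(l,q):
            k=P[r["region"]];k=k[~np.isnan(k[:,0])]
            if r["p"]>.25 and len(k): print(n,l,round(r["p"],2),np.round(r["extent"]),np.median(k,0),"z2-98",np.percentile(k[:,2],[2,50,98]))
    W=P.reshape(-1,3);t=np.stack([(W[:,:2]-C)@u,(W[:,:2]-C)@d],1)
    with np.errstate(invalid='ignore'):
        for c in ((.06,.052),(.06,-.052),(-.008,.052),(-.008,-.052)):
            m=(np.abs(t-c).max(1)<.034)&(W[:,2]>.026)&(W[:,2]<.06);print(n,c,m.sum(),cv2.minEnclosingCircle(t[m].astype(np.float32)*1000),np.percentile(W[m][:,2],[5,50,95,100]))
E
```

```text
time_s: 58.65
position: [0.4929, 0.275, 0.396]
tcp_rot: [[-0.004, -0.993, -0.12], [0.0, -0.12, 0.993], [-1.0, 0.004, 0.001]]
force: [0.2, -0.1, -0.0]
opening: 1.002
side roll1 0.84 [356. 296.  24.  28.] [0.376 0.267 0.023] z2-98 [-0.002  0.023  0.032]
side roll1 0.68 [353. 172.  18.  18.] [ 0.56  -0.272  0.028] z2-98 [0.005 0.028 0.039]
side roll1 0.66 [337. 169.   9.  22.] [ 0.612 -0.266  0.027] z2-98 [0.007 0.027 0.431]
side roll1 0.47 [348. 189.  17.  17.] [ 0.543 -0.171  0.029] z2-98 [0.01  0.029 0.038]
side clip1 0.59 [300. 305.  14.  32.] [0.512 0.379 0.054] z2-98 [0.001 0.054 0.089]
side clip1 0.56 [380. 157.  17.  20.] [ 0.467 -0.301  0.094] z2-98 [0.048 0.094 0.139]
side clip1 0.49 [382. 160.  10.  12.] [ 0.458 -0.303  0.079] z2-98 [0.001 0.079 0.114]
side level 0.75 [262. 201.  31.  50.] [ 0.788 -0.003  0.04 ] z2-98 [0.001 0.04  0.051]
side level 0.55 [297. 276.  82.  51.] [0.561 0.264 0.011] z2-98 [0.005 0.011 0.089]
side hammer 0.49 [402. 144.  32.  12.] [ 0.432 -0.559  0.02 ] z2-98 [0.005 0.02  0.03 ]
side screwbox 0.9 [267. 356.  61.  70.] [0.533 0.52  0.021] z2-98 [0.001 0.021 0.052]
side screwbox 0.74 [297. 278.  82.  58.] [0.561 0.264 0.011] z2-98 [0.002 0.011 0.088]Traceback (most recent call last):
  File "<stdin>", line 15, in <module>
    return _quantile_unchecked(
        a, q, axis, out, overwrite_input, method, keepdims, weights)
    return _ureduce(a,
                    func=_quantile_ureduce_func,
    ...<5 lines>...
                    overwrite_input=overwrite_input,
                    method=method)
    r = func(a, **kwargs)
    result = _quantile(arr,
                       quantiles=q,
    ...<2 lines>...
                       out=out,
                       weights=wgt)
    slices_having_nans = np.isnan(arr[-1, ...])
                                  ~~~^^^^^^^^^
IndexError: index -1 is out of bounds for axis 0 with size 0
```

View pics/side18.png

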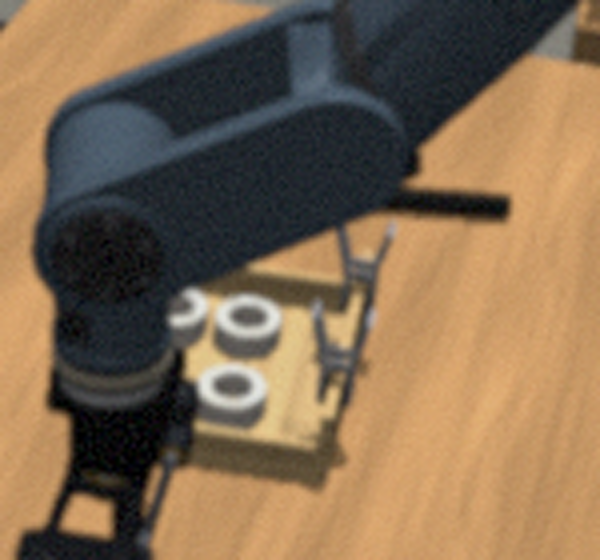

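The arm hides part of the side view, so I retreat further.

```bash
python3 -m crank '[{"offset":[0,0.015,0.015],"spin":0},{"offset":[0,0.03,0.03],"spin":0},{"offset":[0,0.03,0.035],"spin":0},{"offset":[0,0.03,0.035],"spin":0},{"offset":[0,0.03,0.035],"spin":0},{"offset":[0,0.03,0.035],"spin":0},{"offset":[0,0.03,0.035],"spin":0},{"offset":[0,0.03,0.035],"spin":0},{"offset":[0,0.03,0.035],"spin":0},{"offset":[0,0.02,0.02],"spin":0},{"offset":[0,0,0],"spin":0}]'
python3 - <<'E'
from h import *
np.set_printoptions(precision=3,suppress=True)
C=np.array([.5615,-.230]);u=np.array([.9936,.113]);d=np.array([-.113,.9936])
for n,(y0,y1,x0,x1) in {"side":(90,230,290,440),"top":(150,290,330,480)}.items():
    q=bot.capture(n);P=cloud(q)
    cv2.imwrite(f"pics/{n}19full.png",q["pixels"])
    cv2.imwrite(f"pics/{n}19.png",cv2.resize(q["pixels"][y0:y1,x0:x1],None,fx=4,fy=4,interpolation=2))
    for l in ("level","hammer","screwbox"):
        for r in bot.regions_of(l,q):
            k=P[r["region"]];k=k[~np.isnan(k[:,0])]
            if r["p"]>.5 and len(k): print(n,l,round(r["p"],2),np.round(r["extent"]),np.median(k,0))
    W=P.reshape(-1,3);t=np.stack([(W[:,:2]-C)@u,(W[:,:2]-C)@d],1)
    with np.errstate(invalid='ignore'):
        for c in ((.06,.052),(.06,-.052),(-.008,.052),(-.008,-.052)):
            m=(np.abs(t-c).max(1)<.034)&(W[:,2]>.026)&(W[:,2]<.06);print(n,c,m.sum(),m.any() and (cv2.minEnclosingCircle(t[m].astype(np.float32)*1000),np.percentile(W[m][:,2],[5,50,95,100])))
        for y in (.066,.069),(-.066,-.066):
            m=(np.abs(t-[-.105,y[0]])<[.03,.016]).all(1)&(W[:,2]>.082)&(W[:,2]<.16);k=t[m];print(n,"clip",m.sum(),m.any() and (k.min(0),k.max(0),W[m][:,2].max()))
E
```

```text
time_s: 60.05
position: [0.1848, 0.5485, 0.3977]
tcp_rot: [[-0.001, -0.993, -0.118], [0.001, -0.118, 0.993], [-1.0, 0.001, 0.001]]
force: [-0.5, -0.7, -0.4]
opening: 1.005
side level 0.64 [261. 204.  33.  52.] [0.788 0.002 0.041]
side hammer 0.59 [385. 138.  67.  15.] [ 0.516 -0.543  0.022]
side screwbox 0.57 [266. 355.  63.  72.] [0.534 0.519 0.022]
side (0.06, 0.052) 143 (((60.9340934753418, 50.290985107421875), 34.19486618041992), array([0.026, 0.034, 0.039, 0.04 ]))
side (0.06, -0.052) 128 (((59.863155364990234, -51.629947662353516), 34.450714111328125), array([0.027, 0.033, 0.038, 0.042]))
side (-0.008, 0.052) 140 (((-12.867979049682617, 50.519744873046875), 34.18711471557617), array([0.027, 0.033, 0.039, 0.042]))
side (-0.008, -0.052) 127 (((-7.546044826507568, -50.56293869018555), 33.90970993041992), array([0.027, 0.033, 0.038, 0.041]))
side clip 101 (array([-0.129,  0.054]), array([-0.08 ,  0.082]), np.float64(0.1441708499335161))
side clip 106 (array([-0.129, -0.081]), array([-0.079, -0.051]), np.float64(0.14398852572088328))
top level 0.92 [337. 148.  59.  23.] [ 0.789 -0.0
[... 181 characters left out ...]
1 0.01 ]
top (0.06, 0.052) 192 (((61.06218338012695, 48.14924240112305), 31.441116333007812), array([0.029, 0.034, 0.039, 0.044]))
top (0.06, -0.052) 188 (((60.92811584472656, -53.412288665771484), 31.305429458618164), array([0.028, 0.035, 0.04 , 0.047]))
top (-0.008, 0.052) 188 (((-13.11400318145752, 50.053428649902344), 30.835641860961914), array([0.028, 0.034, 0.04 , 0.042]))
top (-0.008, -0.052) 196 (((-8.572012901306152, -53.85787582397461), 31.49831771850586), array([0.028, 0.034, 0.04 , 0.044]))
top clip 128 (array([-0.13 ,  0.051]), array([-0.081,  0.081]), np.float64(0.1479319853924139))
top clip 131 (array([-0.13 , -0.082]), array([-0.08 , -0.052]), np.float64(0.14666713315033664))
```

View pics/side19.png

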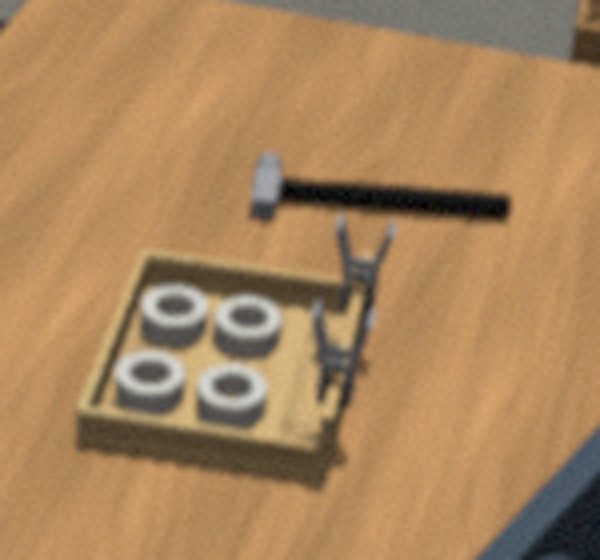

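View pics/top19full.png

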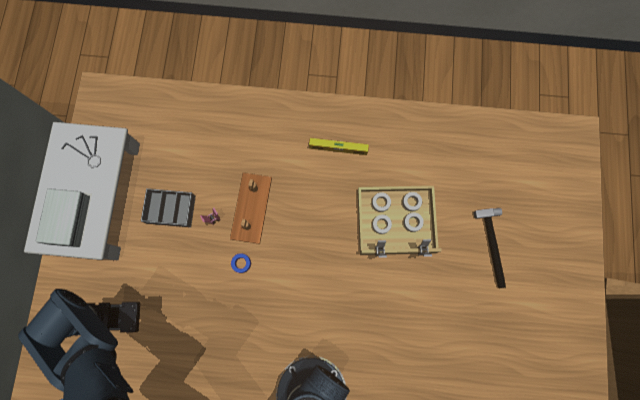

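All four rolls lie flat at the tray slots, both clips stand on the tall edge, the stand is empty, and the bystanders haven't moved.

```bash
python3 -c "
from rig import bot
print(bot.hand_in())"
```

```text
the job is handed in; nothing more can be done
None
```

The stand is empty, and I handed the job in at about 60 s of the 210 s allowed. I moved both clips to the tray's tall edge first. Then I took all four rolls off the posts, upper ones first, and set each one separately on the tray floor.

**Last checks, from both cameras with the arm withdrawn:**
- **Clips:** Both stand upright on the edge, about 50 mm over their handle tops, which fits a 10 mm grip. The tops read 0.144–0.148 m. I lowered them to a pivot height of about 0.093 m. From those tops the pivots would be 0.096–0.100 m, so the pads lie below the edge either way, by 1–8 mm. Single depth readings scatter by a few millimetres.
- **Rolls:** All four lie flat with their tops at about 0.034 m (floor 6 mm plus 28 mm height), within about 5 mm of where I planned to put them. The last roll looked slightly tilted while gripped and ended about 5 mm off, but it is flat.
- **Bystanders:** The level, hammer and screw box read the same as at the start within a few millimetres of noise.
- **Look-alikes:** The pink clip and blue ring were not touched.

I saw no sign that a roll had been knocked aside. No check failed, but the networks sometimes labelled the stand as the hammer, level or screw box, and I ignored those.

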